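Third hand for fitting a cooling fan

ROBOT

A 6-joint arm with a two-finger parallel gripper is mounted at the origin on the work surface. World frame = base frame: x ahead of the robot, y to its left, z up, the work surface at z = 0. Lengths are in mm, angles in rad, forces in N, time in s.
With the tool pointing down it reaches from about 400 to 925 mm from the base axis. Payload 12.5 kg.
Tool frame: the origin (TCP) lies on the mounting face of the last link; the fingertips stand 190 mm ahead of it and the grasp point (between the pads) lies 171 mm ahead of it; x points along the fingers, y is the direction in which the jaws open and shut, and the axes are right-handed (so a half turn about x gives the same grasp; the last joint's range is limited). The gripper opens to 95 mm and grips with 3 to 60 N. Pads are 20 mm wide; open, the fingers measure 119 mm over their backs; the gripper's body (75 mm by 180 mm) begins 59 mm behind the grasp point.
Start: joints at [1.112, 0.491, 1.559, -0, 1.092, -0.106], TCP at [215.931, 586.514, 404.761] pointing down, gripper open.
Joint ranges: [-3.1, 3.1], [-0.84, 2.19], [0.05, 2.79], [-1.13, 4.28], [0.06, 2.93], [-2.69, 2.69]. Speed limits (rad/s): [2.22, 2.22, 2.79, 3.14, 3.14, 3.14].

INTERFACE

Orientations are given as [roll, pitch, yaw] about the fixed x, y, z axes, in that order (R = Rz(yaw) Ry(pitch) Rx(roll)).
In Python, from cell import env, eyes gives the robot as it stands. The module is installed in compiled form; this text tells all that it offers.
- The arm moves only by the tool jog_arm, never from a script. Its argument "deltas" is one flat list of numbers, 7 for each row, row after row: the shift along the tool's x, y, z in mm, then the turn, a rotation vector about the tool's x, y, z in rad, then the opening, from 0 (shut) to 1 (fully open). A call has 1 to 10 rows; each row shifts and turns the pose as measured when the row begins, along the tool's axes as they then stand; what a row does not reach is not made up. A row lasts 1/8 s, in which the tool goes at most 62.5 mm and 10.7 degrees, less where a joint would pass 70% of its speed; a pose out of reach is approached as far as the arm can. A call is refused whole if a number of a shift passes 62.5 or a number of a turn 0.188, either way. A call with a gripper value outside its range is refused whole. The fingers move at their own pace and stop on an object; the grip force is fixed at half the most. Time passes only in rows, so rows that do not move let the fingers close. It gives the time, the measured TCP pose, the force and the opening at its end, in the units of the state.
- env.state(): the state, without advancing time (a new reading comes with each control period).
- eyes.read_camera(name): name is "scene" or "top"; returns a dict with "image" (400x640x3 uint8, red, green, blue), "fovy" (degrees; the focal length in pixels is half the picture's height over the tangent of half this angle, whatever the lens; pixels are square), "cx", "cy" (the principal point, pixels), "world_from_camera" (4x4, takes a point from camera to world coordinates). Camera axes: x right, y up, looking along -z (the intrinsics and any distortion apply to the point x, -y, -z); pixel columns grow to the right and rows downward; lengths in mm; the calibration is good to about 2 mm. A picture is of the moment at which its call begins. There is no depth.
- env.job_done(): hands the job in, once; it reports no verdict.
The state is a dict: "t": time; "joints": joint angles; "qvel": joint speeds; "tau": joint torques, N m; "eef_pos": TCP position; "tcp_rot": TCP orientation; "ft_force": force on the tool from outside, world axes, zero at the start; "moment": the same for the moment, N m; "opening": opening from 0.0 (shut) to 1.0 (fully open).
Only numpy, scipy, OpenCV 4.12 (cv2) and the standard library are available. Lean on these libraries where they do the work, as an engineer would, in place of code of your own. Each camera call takes 0.05 s, during which the arm holds its last target.

TASK

Be the third hand while a colleague behind the instrument screws its cooling fan on: pick up the larger of the two loose fans and hold it upright against the inside of the rear panel of the open instrument base, strutted outlet side flat on the panel and centred on the large round grille so that its screw holes meet those in the panel. Press it on with a steady push of about 10 newtons (5 to 15), never ramming the panel, keep that push unbroken for a few seconds and finish still gripping and pressing: do not let go. Leave everything else on the bench where it is.

Things in the scene. Friction and masses are not known exactly. Their poses are not given: they have to be found in the camera images.
- fan: the larger loose fan: black, square, 60 x 60 mm, 25 mm deep, about 0.09 kg, standing upright on the bench on an edge. Origin under its centre. x: along its depth, out of the outlet face (where four struts run to the hub), at the start away from the robot to within half a radian; y: across its width; z: up. Its sides are plain and flat: grip it across the 60 mm width (y), from above
- fan_center (a point): centre of that fan, 30 mm above its underside; same axes
- fan_outlet (a point): centre of that fan's outlet face, 12.5 mm from its centre along its x; same axes
- small_fan_center (a point): the smaller loose fan, same make, 40 x 40 x 20 mm, standing upright; for another job. This point is its centre, 20 mm above its underside
- chassis: the open instrument base, fixed in a white cradle; origin on the bench under its middle, x towards its rear panel (away from the robot), y to the left, z up. It reaches 155 mm to front and rear and 137 mm to either side. Inside, its floor is 16 mm and its side walls 50 mm above the bench. Heat sink, block and boards end 135 mm in front of the panel, up to 74 mm high; from there to the panel it is empty
- rear_panel: upright aluminium rear panel of the base, rigid, 244 mm wide, 3 mm thick, from 16 to 110 mm above the bench. Origin at the middle of its lower edge on the inner face (the one towards the robot), 125 mm from the base's origin along x. x: square through the panel, away from the robot; y: along it to the left; z: up
- opening (a point): centre of the large round grille (56 mm wide, a screw hole at each corner of a 50 mm square around it) on the inner face of the rear panel, 66 mm above the bench, 50 mm left of the panel's middle; axes as rear_panel. A smaller grille (36 mm) lies 105 mm to its right. A fan centred here hangs 20 mm above the floor of the base
- screwdriver: black-handled screwdriver, 190 mm long, lying beyond the rear panel; origin under its middle
- screw_dish: round steel dish of screws, 72 mm wide, 30 mm high, beyond the rear panel; origin under its centre
- tape_roll: roll of tan tape lying flat, 84 mm wide, 19 mm high; origin under its centre
- cleaner: white bottle, 56 mm wide, 150 mm high, to the right of the instrument; origin under its centre
- caliper: sliding caliper lying flat, 180 mm long, at the left; origin under its middle
There are look-alikes about, which are no part of the job. Leave any red look-alike of the fan alone.

How it is judged:
By the outcome, as a careful person would: the job done as asked, in the order asked, and still so for the second after the job is handed in, while the arm keeps its last pose, push and grip.
It also fails if it takes over 56 s, if anything falls off the work surface, if the arm or the gripper's body presses on something with over 40 N, if the wrist force passes 120 N, or if a joint passes its speed limit or range.

## Working session

There is one attempt and no reset: what is moved stays moved. The work goes in short steps, Python scripts to look and compute and a tool call to move; the robot and the scene stay as the last step left them, time stands still between calls to the robot, and variables do not carry over. Pictures are saved under pics/ and viewed, and the job is handed in when it is done.

Besides the shell and the picture viewer there is one more tool, called after "Request:" as name(argument=value, ...), one argument or row to a line, values as JSON. jog_arm: Moves the arm, as the interface text tells. Its arguments: {"type":"object","properties":{"deltas":{"type":"array","items":{"type":"number"}}},"required":["deltas"]}

```bash
mkdir -p pics; cat > h.py <<'E'
import numpy as np, cv2
from cell import env, eyes
def snap(n,fn):
    d=eyes.read_camera(n); cv2.imwrite(fn,d["image"][:,:,::-1])
    np.savez('pics/'+n+'.npz',**d); return d
E
python3 - <<'E'
from h import *
for n in("scene","top"):
    d=snap(n,f'pics/{n}0.png'); print(n,[ (k,v) for k,v in d.items() if k!='image'])
print(env.state())
E
```

```text
scene [('fovy', 55.92516388874545), ('cx', 322.6259328626902), ('cy', 199.94108885378347), ('world_from_camera', array([[-1.57048909e-01, -8.55958669e-01,  4.92615872e-01,
         1.16541939e+03],
       [ 9.87583016e-01, -1.38099101e-01,  7.48894110e-02,
         9.62631146e+01],
       [ 3.92756860e-03,  4.98260369e-01,  8.67018557e-01,
         1.00898515e+03],
       [ 0.00000000e+00,  0.00000000e+00,  0.00000000e+00,
         1.00000000e+00]]))]
top [('fovy', 45.7674836181202), ('cx', 309.77067161920263), ('cy', 194.35326647150134), ('world_from_camera', array([[-1.63706154e-02,  9.82912780e-01, -1.83342491e-01,
         3.46632995e+02],
       [-9.99829019e-01, -1.76693516e-02, -5.45217403e-03,
         3.16560332e+00],
       [-8.59855448e-03,  1.83221887e-01,  9.83033980e-01,
         1.47567089e+03],
       [ 0.00000000e+00,  0.00000000e+00,  0.00000000e+00,
         1.00000000e+00]]))]
{'t': 0.1, 'joints': array([ 1.11237765e+00,  4.91499050e-01,  1.55938924e+00, -7.69866098e-06,
        1.09170984e+00, -1.05593849e-01]), 'qvel': array([-1.54330644e-03, -2.70392417e-03, -1.04614752e-03,  4.52491459e-05,
        3.72413858e-04, -8.12912918e-04]), 'tau': array([ 3.15837839e-03, -6.13620257e+01, -2.58605486e+01,  6.93818252e-02,
        4.70030971e-02, -5.21143909e-05]), 'eef_pos': array([215.93197596, 586.48412612, 404.21998053]), 'tcp_rot': array([-1.66959914,  1.56979082, -2.02242042]), 'ft_force': array([ 0.36852653,  0.54964821, -0.39940151]), 'moment': array([-0.00417578,  0.00465624,  0.03913156]), 'opening': 1.000209537779228}
```

View pics/scene0.png

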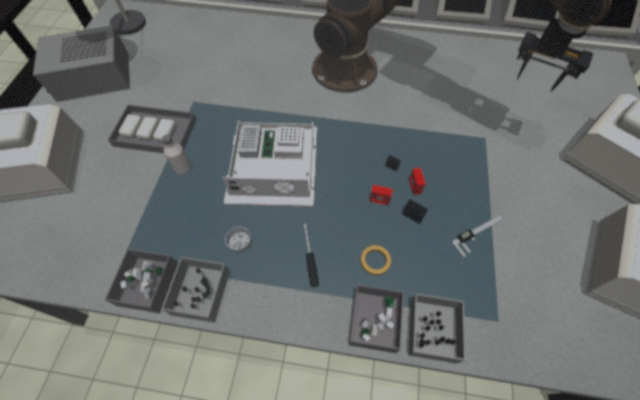

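View pics/top0.png

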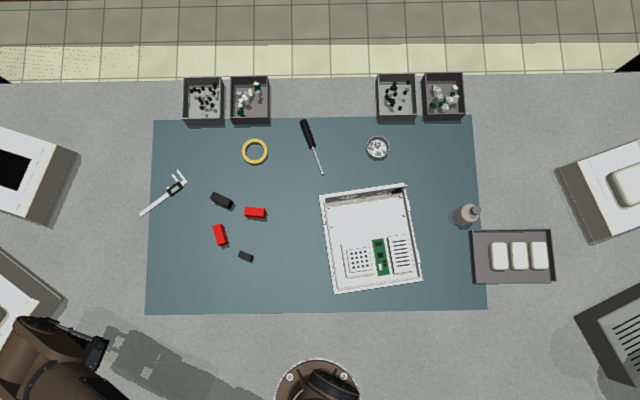

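The overview shows two black fans: a larger one at top (221,200) / scene (415,211) and a smaller one at top (246,257) / scene (393,162). The two red ones at top (255,212) and (220,235) are look-alikes. The task wants the larger black one, so I'll confirm it in enlarged crops.

```bash
python3 - <<'E'
import cv2, numpy as np
a=cv2.imread('pics/top0.png');b=cv2.imread('pics/scene0.png')
A=cv2.resize(a[180:270,190:290],None,fx=4,fy=4,interpolation=cv2.INTER_CUBIC)
B=cv2.resize(b[145:235,350:450],None,fx=4,fy=4,interpolation=cv2.INTER_CUBIC)
cv2.imwrite('pics/c1.png',np.hstack([A,B]))
A=cv2.resize(a[175:305,310:430],None,fx=3.3,fy=3.3,interpolation=cv2.INTER_CUBIC)
B=cv2.resize(b[115:210,215:325],None,fx=3.6,fy=4.516,interpolation=cv2.INTER_CUBIC)
B=cv2.resize(B,(396,429)); A=cv2.resize(A,(396,429))
cv2.imwrite('pics/c2.png',np.hstack([A,B]))
E
```

```text
(no output)
```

View pics/c1.png

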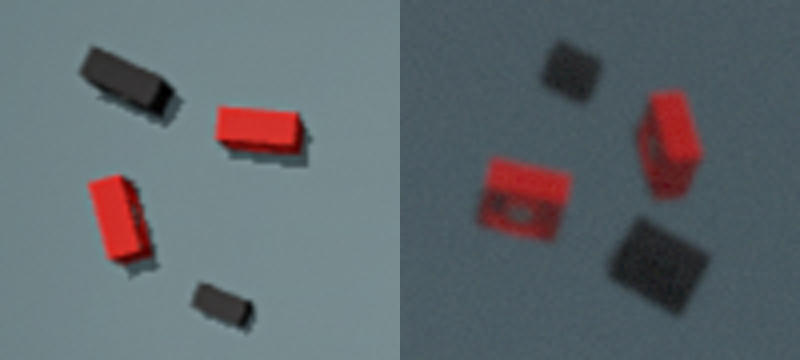

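View pics/c2.png

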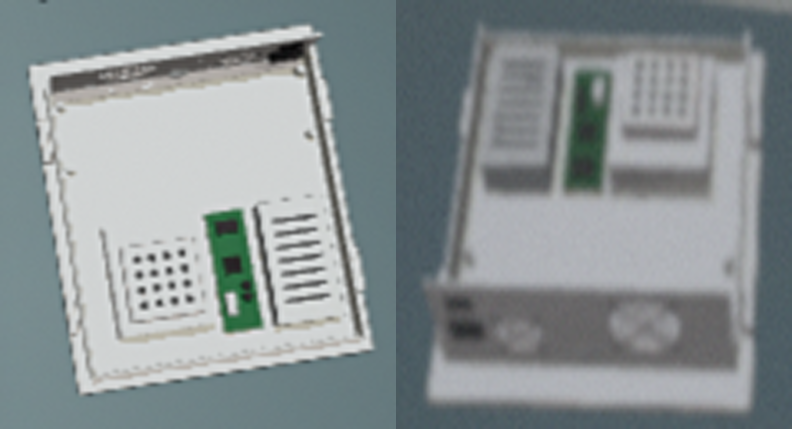

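```bash
python3 - <<'E'
import cv2, numpy as np
# distortion check: straightness of mat borders, + enlarged views of panel
for n in('top','scene'):
    im=cv2.imread(f'pics/{n}0.png'); hsv=cv2.cvtColor(im,cv2.COLOR_BGR2HSV)
    m=((hsv[...,0]>85)&(hsv[...,0]<115)&(hsv[...,1]>55)).astype(np.uint8)*255
    m=cv2.morphologyEx(m,cv2.MORPH_CLOSE,np.ones((5,5)))
    c=max(cv2.findContours(m,0,cv2.CHAIN_APPROX_NONE)[0],key=cv2.contourArea)
    q=cv2.approxPolyDP(cv2.convexHull(c),25,True)[:,0].astype(float); print(n,q.tolist())
    p=c[:,0].astype(float)
    for i in range(len(q)):
        a,b=q[i],q[(i+1)%len(q)]; L=np.linalg.norm(b-a)
        if L<80: continue
        u=(b-a)/L; s=(p-a)@u; t=(p-a)@np.array([-u[1],u[0]])
        k=(abs(t)<6)&(s>8)&(s<L-8)
        f=np.polyfit(s[k]/L-.5,t[k],2); print(' L%.0f sag %.2f n%d'%(L,f[0]/4,k.sum()))
a=cv2.imread('pics/top0.png');b=cv2.imread('pics/scene0.png')
cv2.imwrite('pics/c3.png',np.vstack([cv2.resize(a[178:216,312:412],None,fx=7.5,fy=7.5,interpolation=cv2.INTER_CUBIC),cv2.resize(b[170:208,220:320],None,fx=7.5,fy=7.5,interpolation=cv2.INTER_CUBIC)]))
E
```

```text
top [[477.0, 204.0], [378.0, 123.0], [470.0, 115.0]]
 L128 sag -1.88 n96
 L92 sag 2.10 n111
 L89 sag -0.95 n94
scene [[132.0, 243.0], [195.0, 105.0], [481.0, 139.0], [496.0, 319.0]]
 L152 sag 5.29 n89
 L288 sag -0.43 n305
 L181 sag -1.71 n168
 L372 sag 1.65 n235
```

View pics/c3.png

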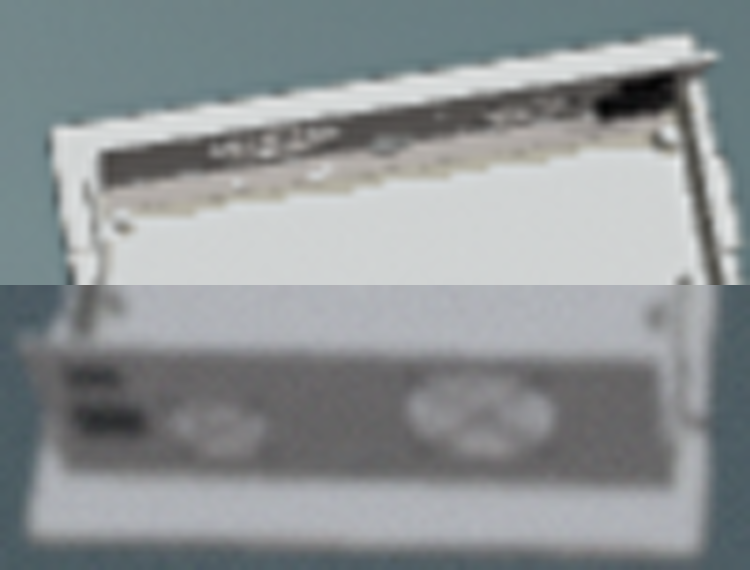

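```bash
cat >> h.py <<'E'
def edge_pts(g,a,b,w=5,n=80):
    """subpixel strongest-gradient points along segment a-b"""
    a=np.array(a,float);b=np.array(b,float);L=np.linalg.norm(b-a);u=(b-a)/L;nn=np.array([-u[1],u[0]])
    t=np.arange(-w,w+.01,.25);out=[]
    for s in np.linspace(0,L,n):
        p=a+u*s+nn*t[:,None]
        v=cv2.remap(g,p[:,0].astype(np.float32).reshape(-1,1),p[:,1].astype(np.float32).reshape(-1,1),cv2.INTER_LINEAR).ravel()
        d=np.abs(np.gradient(cv2.GaussianBlur(v.reshape(-1,1),(1,9),1.5).ravel()));i=d.argmax()
        k=slice(max(0,i-4),i+5); out.append(a+u*s+nn*(t[k]@d[k]/d[k].sum()))
    return np.array(out)
def K(d):
    f=200/np.tan(np.radians(d["fovy"])/2); return np.array([[f,0,d["cx"]],[0,f,d["cy"]],[0,0,1.]])
E
python3 - <<'E'
from h import *
from scipy.optimize import least_squares
segs={'top':[((160,121),(300,118)),((325,117),(460,115)),((153,125),(146,305)),((150,314),(480,309)),((475,235),(485,300)),((0,43),(620,43)),((60,81),(180,79))],
'scene':[((205,105),(480,138)),((487,150),(496,305)),((190,115),(135,240)),((230,280),(340,293)),((130,15),(620,70))]}
for n in segs:
    d=dict(np.load(f'pics/{n}.npz')); g=cv2.cvtColor(d['image'],6+1).astype(np.float32); k=K(d); P=[edge_pts(g,*s,w=7) for s in segs[n]]
    def res(dc,one=None):
        r=[]
        for p in (P if one is None else [P[one]]):
            q=cv2.undistortPoints(p.reshape(-1,1,2),k,np.array([dc[0],dc[1] if len(dc)>1 else 0,0,0,0])).reshape(-1,2)*k[0,0]
            for _ in range(3):
                c=np.median(q,0) ; 
                l=cv2.fitLine(q.astype(np.float32),cv2.DIST_HUBER,0,.01,.01).ravel(); 
            r.append((q-l[2:])@np.array([-l[1],l[0]]))
        return np.concatenate(r)
    for i in range(len(P)):
        r=res([0],i); s=np.linspace(-.5,.5,80); ok=abs(r)<3
        print(n,i,'sag %.2f rms %.2f'%(np.polyfit(s[ok],r[ok],2)[0]/4,r[ok].std()))
    f=least_squares(res,[0.0],loss='soft_l1',f_scale=.3,diff_step=1e-3); print(f.x,f.cost,least_squares(res,[0.0],max_nfev=1).cost)
    print([ (x,round(float(np.sum(np.minimum(abs(res([x])),1.5))),1)) for x in (-.3,-.2,-.15,-.1,-.05,0,.05,.1)])
E
```

```text
top 0 sag 1.20 rms 0.53
top 1 sag 0.26 rms 0.34
top 2 sag -0.10 rms 0.36
top 3 sag -0.30 rms 0.26
top 4 sag -3.71 rms 1.66
top 5 sag -0.18 rms 0.29
top 6 sag -1.29 rms 1.29
[-4.40404441e-10] 100.71806800983128 609.2167049043867
[(-0.3, 473.5), (-0.2, 417.4), (-0.15, 388.5), (-0.1, 355.8), (-0.05, 314.5), (0, 265.7), (0.05, 316.0), (0.1, 357.1)]
scene 0 sag 0.00 rms 0.23
scene 1 sag -0.17 rms 0.29
scene 2 sag 3.02 rms 1.31
scene 3 sag 0.12 rms 0.26
scene 4 sag -0.35 rms 1.78
[0.10040812] 128.0339745158561 1063.9638216685732
[(-0.3, 343.3), (-0.2, 302.8), (-0.15, 281.7), (-0.1, 260.6), (-0.05, 249.2), (0, 242.0), (0.05, 246.3), (0.1, 256.4)]
```

No distortion. Now I'll measure the fan's top face and the panel.

```bash
cat >> h.py <<'E'
def ray(d,p):
    k=K(d);T=np.asarray(d["world_from_camera"]);p=np.atleast_2d(np.asarray(p,float))
    v=np.c_[(p[:,0]-k[0,2])/k[0,0],-(p[:,1]-k[1,2])/k[0,0],-np.ones(len(p))]@T[:3,:3].T
    return T[:3,3],v
def onz(d,p,z):
    o,v=ray(d,p); return o+v*((z-o[2])/v[:,2])[:,None]
def proj(d,P):
    k=K(d);T=np.asarray(d["world_from_camera"]);c=(np.atleast_2d(P)-T[:3,3])@T[:3,:3]
    return np.c_[k[0,2]+k[0,0]*c[:,0]/-c[:,2],k[1,2]-k[0,0]*c[:,1]/-c[:,2]]
def tri(d1,p1,d2,p2):
    o1,v1=ray(d1,p1);o2,v2=ray(d2,p2);A=np.c_[v1[0],-v2[0]];s=np.linalg.lstsq(A,o2-o1,rcond=None)[0]
    a=o1+s[0]*v1[0];b=o2+s[1]*v2[0];return (a+b)/2,a-b
def load(n): return dict(np.load(f'pics/{n}.npz'))
E
python3 - <<'E'
from h import *
t=load('top');s=load('scene')
g=cv2.cvtColor(t['image'],cv2.COLOR_RGB2GRAY)
print(g[190:212:1,206:238])
big=cv2.resize(g[180:220,195:245],None,fx=8,fy=8,interpolation=cv2.INTER_CUBIC)
for lo,hi in((32,80),(0,80)):
    m=((big>lo)&(big<hi)).astype(np.uint8)*255
    m=cv2.morphologyEx(m,cv2.MORPH_OPEN,np.ones((17,17)))
    c=max(cv2.findContours(m,0,2)[0],key=cv2.contourArea)
    b=cv2.boxPoints(cv2.minAreaRect(c)); b=(b+.5)/8-.5+[195,180]
    w=onz(t,b,60);print(lo,b.round(1).tolist(),w.round(1)[:,:2].tolist(),w.mean(0).round(1))
    print([np.linalg.norm(w[i]-w[(i+1)%4]).round(1) for i in range(4)],[np.arctan2(*(w[(i+1)%4]-w[i])[[1,0]]).round(3) for i in range(4)])
gs=cv2.cvtColor(s['image'],cv2.COLOR_RGB2GRAY)
m=(gs<50).astype(np.uint8); n,l,st,ce=cv2.connectedComponentsWithStats(m[190:235,395:435]);print(st,ce+[395,190])
E
```

```text
[[124 125 124 124 126 127 125 125 128 127 128 127 128 127 127 126 127 127
  128 128 128 128 127 127 127 128 128 128 128 128 128 128]
 [125 124 125 125 127 128 110 103 115 123 128 129 129 126 126 126 127 127
  127 127 128 127 128 128 127 128 128 128 129 128 128 129]
 [125 125 125 127 128 125  88  56  54  80 113 122 126 129 128 128 126 126
  127 128 128 127 126 127 128 128 128 130 129 128 129 129]
 [125 125 125 127 129 112  71  47  45  49  56  69  96 118 126 129 128 129
  129 127 128 128 128 128 128 128 129 128 129 129 129 128]
 [125 125 126 128 126  90  55  48  49  49  46  47  53  70  97 118 127 130
  129 130 130 128 128 128 128 129 130 129 129 129 128 130]
 [125 125 127 128 112  70  49  49  50  50  50  49  49  48  53  69  97 119
  127 130 129 130 128 129 129 129 128 128 129 129 129 129]
 [125 126 128 126  90  55  49  51  51  53  51  50  49  50  49  48  54  69
   99 118 126 130 131 130 129 129 129 129 129 128 129 129]
 [125 125 126 113  71  47  48  52  52  52  50  51  51  51  51  50  50  49
   53  58  82 115 124 128 131 130 130 129 128 129 128 129]
 [125 126 126 107  70  50  48  51  5
[... 1965 characters left out ...]
7 286.5  60. ]
[np.float64(33.3), np.float64(60.4), np.float64(33.2), np.float64(60.2)] [np.float64(-0.407), np.float64(-2.017), np.float64(2.728), np.float64(1.127)]
0 [[208.0, 200.8], [212.6, 190.8], [236.3, 201.6], [231.7, 211.6]] [[596.4, 320.3], [627.0, 307.2], [592.2, 234.3], [561.8, 247.7]] [594.3 277.4  60. ]
[np.float64(33.3), np.float64(80.7), np.float64(33.1), np.float64(80.4)] [np.float64(-0.407), np.float64(-2.017), np.float64(2.725), np.float64(1.127)]
[[   0    0   40   45 1467]
 [  18    0    5    3   12]
 [  24    1    2    2    2]
 [   8   11   24   22  319]] [[414.56918882 212.35173824]
 [414.91666667 190.91666667]
 [419.5        191.5       ]
 [414.13479624 211.30407524]]
```

```bash
python3 - <<'E'
from h import *
t=load('top');s=load('scene')
g=cv2.cvtColor(t['image'],cv2.COLOR_RGB2GRAY).astype(np.float32)
def ln(a,b,w,z,d=t,g=g):
    p=edge_pts(g,a,b,w,30);W=onz(d,p,z)[:,:2];l=cv2.fitLine(W.astype(np.float32),cv2.DIST_HUBER,0,.01,.01).ravel()
    r=(W-l[2:])@[-l[1],l[0]]; return np.arctan2(l[1],l[0]),l[2:],r.std()
far=ln((215,192.2),(228,198),2.5,60); left=ln((212.0,192.5),(209,198),2.5,60); right=ln((229.7,200.5),(227,205.5),2,60)
print('far',far,'\nleft',left,'\nright',right)
yaw=(far[0]-np.pi/2); yaw=(yaw+np.pi/2)%np.pi-np.pi/2
ex=np.array([np.cos(yaw),np.sin(yaw)]);ey=np.array([-ex[1],ex[0]])
yl,yr=left[1]@ey,right[1]@ey
print('yaw',yaw,'width',yl-yr); c=(far[1]@ex-12.5)*ex+(yl+yr)/2*ey; print('centre',c)
def box(c,z0,z1): return np.array([[*(c+a*12.5*ex+b*30*ey),z] for z in(z0,z1) for a,b in((1,1),(1,-1),(-1,-1),(-1,1))])
out=[]
for n,d,(x0,y0,w,h) in(('top',t,(195,180,50,40)),('scene',s,(390,185,50,45))):
    im=cv2.resize(d['image'][y0:y0+h,x0:x0+w][:,:,::-1],(400,int(h*8)),interpolation=cv2.INTER_CUBIC)
    B=((proj(d,box(c,0,60))-[x0,y0]+.5)*8-.5)
    for k in(0,4): cv2.polylines(im,[B[k:k+4].astype(np.int32)],True,(0,255,0) if k else (0,200,255),1)
    out.append(cv2.resize(im,(400,340)))
cv2.imwrite('pics/c4.png',np.hstack(out))
E
```

```text
far (np.float32(1.1229813), array([615.7529 , 283.36185], dtype=float32), np.float64(0.32562242670684094)) 
left (np.float32(-0.42534712), array([613.4063, 313.3221], dtype=float32), np.float64(0.23148238872890348)) 
right (np.float32(-0.4512633), array([588.40784, 258.24792], dtype=float32), np.float64(0.31860308724871034))
yaw -0.44781506 width 60.467926
centre [602.6479  284.94885]
```

View pics/c4.png

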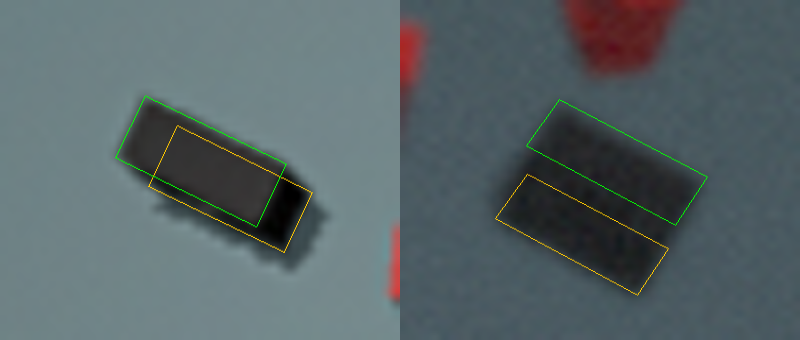

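```bash
python3 - <<'E'
from h import *
t=load('top');s=load('scene')
G={n:cv2.cvtColor(d['image'],cv2.COLOR_RGB2GRAY).astype(np.float32) for n,d in(('top',t),('scene',s))}
def ln(n,a,b,w,z):
    d=t if n=='top' else s
    p=edge_pts(G[n],a,b,w,60);W=onz(d,p,z)[:,:2];l=cv2.fitLine(W.astype(np.float32),cv2.DIST_HUBER,0,.01,.01).ravel()
    r=(W-l[2:])@[-l[1],l[0]]; return l
for nm,a in {'top inner rim z110':('top',(330,197.3),(395,189),2,110),
 'cradle/far white edge z?':('top',(325,193.8),(400,183.5),2,16),
 'left outer z50':('top',(320.5,205),(332,285),3,0),
 'near edge':('top',(340,293.5),(415,283.5),3,0),
 'scene rim outer z110':('scene',(234,180.5),(302,183.5),3,110)}.items():
    l=ln(*a); yaw=np.arctan(l[1]/l[0]); print(nm,'dir %.4f'%yaw,l[2:])
print(G['top'][180:215,350].astype(int));print(G['top'][180:215,340].astype(int)); print(G['scene'][172:206,255].astype(int))
b=s['image'][165:210,215:325,::-1]; cv2.imwrite('pics/c5.png',cv2.resize(b,None,fx=7,fy=7,interpolation=cv2.INTER_CUBIC))
E
```

```text
top inner rim z110 dir -1.4481 [ 605.02057 -143.75633]
cradle/far white edge z? dir -1.4390 [ 635.57275 -154.38768]
left outer z50 dir 0.1312 [463.0813   -36.655197]
near edge dir -1.4373 [ 329.33716 -187.08446]
scene rim outer z110 dir -1.4594 [ 615.8784  -158.23506]
[124 123 123 123 124 123 123 124 123 124 156 213 215 206 144 103 106 139
 121 143 172 174 171 180 203 212 210 211 209 209 210 210 210 210 211]
[125 125 125 126 126 125 125 126 126 126 123 144 214 215 216 201  96 115
 131  79  97 168 175 170 152 181 212 211 210 210 211 209 210 210 210]
[179 180 179 179 176 171 148 122 109 101 102 101 100  99 100 105 113 111
 106  99  95  97 104 126 152 172 177 179 177 176 173 154 129 105]
```

View pics/c5.png

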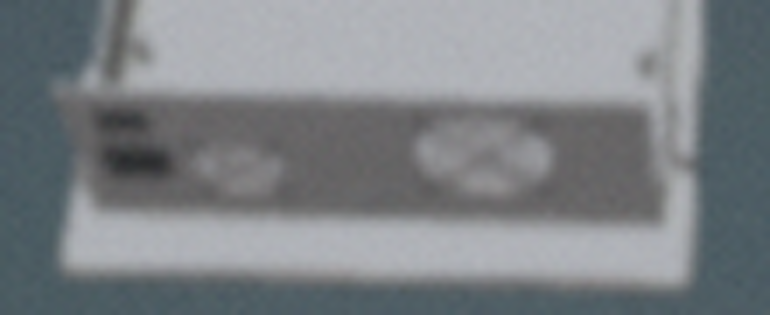

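```bash
cat > ov.py <<'E'
from h import *
def pts(cx,cy,yaw,P):
    c,s_=np.cos(yaw),np.sin(yaw);P=np.array(P,float);return np.c_[cx+c*P[:,0]-s_*P[:,1],cy+s_*P[:,0]+c*P[:,1],P[:,2]]
def overlay(cx,cy,yaw,fn,srcs=('top','scene')):
    out=[]
    for n,(x0,y0,w,h) in(('top',(315,175,100,50)),('scene',(218,160,106,53))):
        d=load(n);f=7.5
        im=cv2.resize(d['image'][y0:y0+h,x0:x0+w][:,:,::-1],None,fx=f,fy=f,interpolation=cv2.INTER_CUBIC)
        def dr(P,col,cl=True):
            B=((proj(d,pts(cx,cy,yaw,P))-[x0,y0]+.5)*f-.5);cv2.polylines(im,[np.round(B).astype(np.int32)],cl,col,1)
        xs=125 if n=='top' else 128
        dr([(xs,122,16),(xs,122,110),(xs,-122,110),(xs,-122,16)],(0,255,0))
        a=np.linspace(0,2*np.pi,40)
        dr(np.c_[a*0+xs,50+28*np.cos(a),66+28*np.sin(a)],(0,0,255));dr(np.c_[a*0+xs,-55+18*np.cos(a),66+18*np.sin(a)],(0,0,255))
        dr([(155,137,0),(155,-137,0)],(255,0,255),False)
        dr([(155,137,16),(155,-137,16)],(255,255,0),False)
        out.append(im[:,:750])
    h=min(o.shape[1] for o in out);cv2.imwrite(fn,np.vstack([o[:,:h] for o in out]))
E
python3 - <<'E'
from ov import *
t=load('top');s=load('scene')
print('rear rows'); 
for n,d,p,q in(('L',t,(348.3,196.3),(283.7,187.0)),('S',t,(382.3,192.3),(249.0,188.6))):
    print(n,tri(d,p,s,q))
# both single-view grille estimates
print(onz(t,[(348.3,196.3),(382.3,192.3)],66),onz(s,[(283.7,187.0),(249,188.6)],66))
ex=np.array([np.cos(.131),np.sin(.131)]);ey=np.array([-ex[1],ex[0]])
o=onz(t,[(348.3,196.3)],66)[0,:2]; yy=o@ey-50
c=(581.05-125)*ex+yy*ey; print(c)
overlay(*c,.131,'pics/o1.png')
E
```

```text
rear rows
L (array([ 602.20108348, -105.82777548,   62.17031444]), array([-0.06951339,  0.39444098, -0.04292586]))
S (array([ 615.38434745, -210.95293523,   47.11431299]), array([ 0.15372997, -0.69188911,  0.13280637]))
[[ 601.47012483 -105.33413926   66.        ]
 [ 611.91960283 -208.4734715    66.        ]] [[ 604.5010951  -105.21134625   66.        ]
 [ 626.14578883 -204.56103502   66.        ]]
[ 482.57810335 -171.43081755]
```

View pics/o1.png

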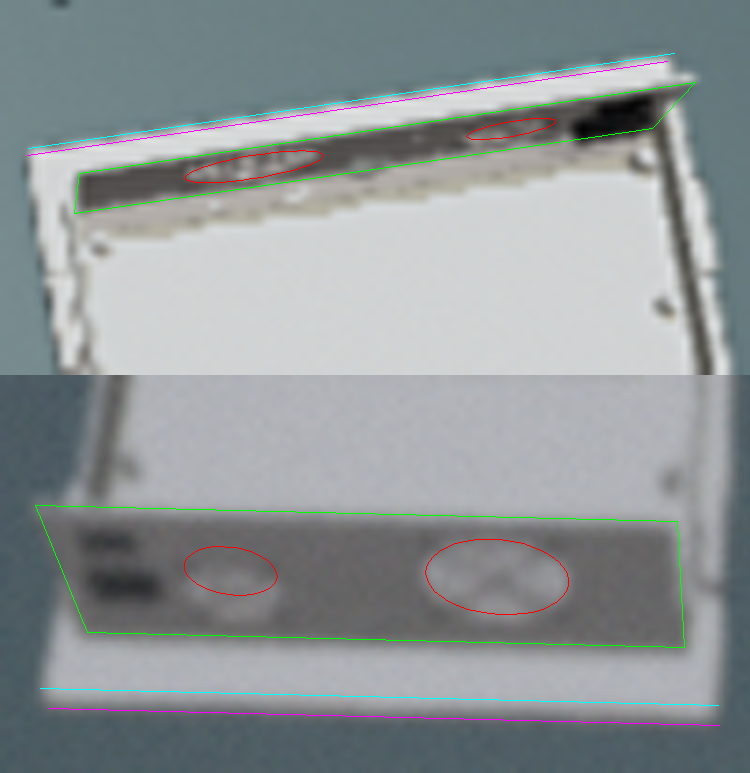

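```bash
cat >> h.py <<'E'
from scipy.spatial.transform import Rotation as Ro
def go(grasp,yaw,rot_only=False):
    """remaining: turn (tool rotvec) to point down with tool y along world yaw dir; then shift in the turned tool frame"""
    s=env.state();R=Ro.from_euler('xyz',s['tcp_rot']).as_matrix();best=None
    for k in(0,np.pi):
        a=yaw+np.pi/2+k; y=np.array([np.cos(a),np.sin(a),0]);x=np.array([0,0,-1.]);T=np.c_[x,y,np.cross(x,y)]
        rv=Ro.from_matrix(R.T@T).as_rotvec()
        if best is None or np.linalg.norm(rv)<np.linalg.norm(best[0]): best=(rv,T)
    g=s['eef_pos']+171*R[:,0]
    tcp_t=np.array(grasp,float)-171*best[1][:,0]
    print('grasp now',g.round(1),'y axis',R[:,1].round(3),'F',s['ft_force'].round(2),'M',s['moment'].round(3),'op',round(s['opening'],3),'t',round(s['t'],2),'J',s['joints'].round(2))
    print('turn',best[0].round(3),'shift after turn',(best[1].T@(tcp_t-s['eef_pos'])).round(1))
E
python3 - <<'E'
from h import *
ex=np.array([np.cos(-.445),np.sin(-.445)]);g=np.array([603.2,284.5])-2.5*ex;print(g)
go([*g,32],-.445)
E
```

```text
[600.94347334 285.5761447 ]
grasp now [215.9 586.3 233.2] y axis [ 0.346  0.938 -0.001] F [ 0.37  0.55 -0.4 ] M [-0.004  0.005  0.039] op 1.0 t 0.1 J [ 1.11  0.49  1.56 -0.    1.09 -0.11]
turn [ 0.092 -0.     0.001] shift after turn [ 201.2 -105.9  477. ]
```

Request:
jog_arm(
  deltas=[0,0,0,0.092,0,0,1,0,-12,55,0,0,0,1,0,-12,55,0,0,0,1,0,-12,55,0,0,0,1,0,-12,55,0,0,0,1,0,-12,55,0,0,0,1,0,-12,55,0,0,0,1,0,-12,55,0,0,0,1,0,-12,55,0,0,0,1,0,-6,30,0,0,0,1],
)

```text
t: 1.35
eef_pos: [605.7, 283.5, 400.8]
tcp_rot: [-1.981, 1.565, -2.424]
ft_force: [-0.5, 0.8, -0.8]
opening: 1.001
```

```bash
python3 - <<'E'
from h import *
go([600.9,285.6,32],-.445)
E
```

```text
grasp now [604.9 282.8 229.8] y axis [ 0.429  0.903 -0.005] F [-0.47  0.76 -0.79] M [ 0.007  0.017 -0.043] op 1.001 t 1.35 J [ 0.34  0.56  1.45 -0.    1.14 -0.79]
turn [ 0.002 -0.002  0.005] shift after turn [197.8  -0.2  -5.2]
```

Request:
jog_arm(
  deltas=[30,0,-5,0.002,-0.002,0.005,1,40,0,0,0,0,0,1,40,0,0,0,0,0,1,0,0,0,0,0,0,1],
)

```text
t: 1.85
eef_pos: [603.2, 282.7, 286.8]
tcp_rot: [-2.204, 1.569, -2.654]
ft_force: [0.5, 0.2, 0.2]
opening: 0.998
```

```bash
python3 - <<'E'
from h import *
go([600.9,285.6,32],-.445)
o=[]
for n,(x,y) in(('top',(185,160)),('scene',(365,165))):
    d=snap(n,f'pics/{n}1.png'); o.append(cv2.resize(d['image'][y:y+80,x:x+80,::-1],(400,400),interpolation=cv2.INTER_CUBIC))
cv2.imwrite('pics/c6.png',np.hstack(o))
E
```

```text
grasp now [602.9 282.6 115.8] y axis [ 0.435  0.901 -0.001] F [0.51 0.21 0.2 ] M [-0.022  0.065 -0.025] op 0.998 t 1.85 J [ 0.34  0.67  1.56 -0.    0.91 -0.78]
turn [-0.005 -0.001  0.001] shift after turn [83.8  1.7 -3.3]
```

View pics/c6.png

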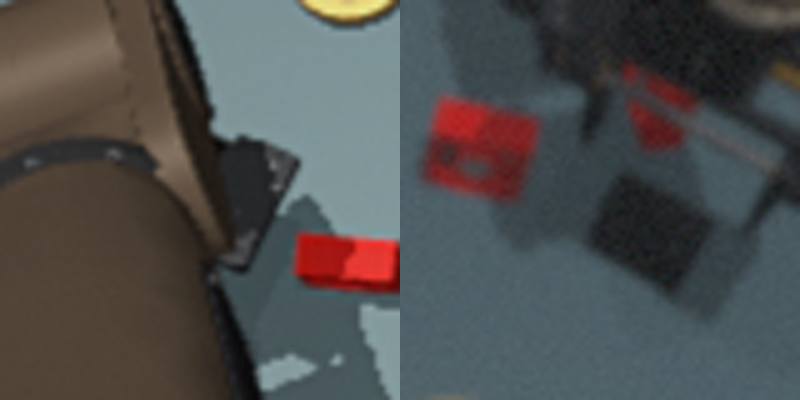

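Request:
jog_arm(
  deltas=[30,1.5,-3,0,0,0,1,25,0,0,0,0,0,1,15,0,0,0,0,0,1,10,0,0,0,0,0,1,0,0,0,0,0,0,1],
)

```text
t: 2.58
eef_pos: [604.4, 287.1, 217.4]
tcp_rot: [0.784, 1.553, 0.335]
ft_force: [-0.7, -0.3, -0.4]
opening: 0.999
```

```bash
python3 - <<'E'
from h import *
go([600.9,285.6,32],-.445)
E
```

```text
grasp now [607.3 288.1  46.5] y axis [0.434 0.901 0.013] F [-0.7  -0.29 -0.44] M [ 0.01   0.037 -0.03 ] op 0.999 t 2.58 J [ 0.34  0.76  1.6  -0.    0.76 -0.78]
turn [-0.004  0.013 -0.013] shift after turn [14.4 -2.8 -2.5]
```

Request:
jog_arm(
  deltas=[5,-1,-1,-0.004,0.013,-0.013,1,0,0,0,0,0,0,1],
)

```text
t: 2.82
eef_pos: [603.3, 286.7, 213.5]
tcp_rot: [-1.121, 1.571, -1.565]
ft_force: [0.7, -0.3, -0.1]
opening: 0.999
```

```bash
python3 - <<'E'
from h import *
go([600.9,285.6,32],-.445)
E
```

```text
grasp now [603.3 286.7  42.5] y axis [ 0.43   0.903 -0.   ] F [ 0.69 -0.29 -0.1 ] M [-0.001 -0.011 -0.014] op 0.999 t 2.83 J [ 0.34  0.77  1.6  -0.    0.78 -0.78]
turn [0. 0. 0.] shift after turn [10.5 -2.1 -1.7]
```

Request:
jog_arm(
  deltas=[6,-1,-1,0,0,0,1,4.5,-1,-1,0,0,0,1,0,0,0,0,0,0,1],
)

```text
t: 3.2
eef_pos: [600.5, 285.7, 202.6]
tcp_rot: [0.614, 1.57, 0.169]
ft_force: [0.1, 0.2, 0.8]
opening: 1.001
```

```bash
python3 - <<'E'
from h import *
go([600.9,285.6,32],-.445)
E
```

```text
grasp now [600.6 285.7  31.6] y axis [0.43  0.903 0.   ] F [0.14 0.23 0.84] M [-0.014  0.02  -0.011] op 1.001 t 3.2 J [ 0.34  0.78  1.61 -0.    0.75 -0.78]
turn [ 0.  0. -0.] shift after turn [-0.4  0.1  0.4]
```

Very good. Now I'll close the gripper.

Request:
jog_arm(
  deltas=[0,0,0,0,0,0,0,0,0,0,0,0,0,0,0,0,0,0,0,0,0,0,0,0,0,0,0,0,0,0,0,0,0,0,0,0,0,0,0,0,0,0,0,0,0,0,0,0,0,0,0,0,0,0,0,0],
)

```text
t: 4.2
eef_pos: [600.6, 285.8, 202.9]
tcp_rot: [0.706, 1.57, 0.261]
ft_force: [0.2, -0.0, 0.6]
opening: 0.631
```

```bash
python3 - <<'E'
from h import *
go([600.9,285.6,160],-.445)
E
```

```text
grasp now [600.8 285.8  31.9] y axis [0.43  0.903 0.001] F [ 0.24 -0.05  0.59] M [ 0.027 -0.018  0.043] op 0.631 t 4.2 J [ 0.34  0.78  1.61 -0.    0.75 -0.78]
turn [ 0.     0.001 -0.001] shift after turn [-128.1   -0.     0.3]
```

Request:
jog_arm(
  deltas=[-15,0,0,0,0,0,0,-35,0,0,0,0,0,0,-50,0,0,0,0,0,0,-40,0,0,0,0,0,0,0,0,0,0,0,0,0],
)

```text
t: 4.82
eef_pos: [600.2, 285.6, 350.8]
tcp_rot: [0.756, 1.569, 0.311]
ft_force: [0.2, 0.5, -0.8]
opening: 0.624
```

```bash
python3 - <<'E'
from h import *
ex=np.array([np.cos(.131),np.sin(.131)]);op=np.array([600.9,-106.4])
g=op-(12.5+2.5+40)*ex; print(g); go([*g,180],.131)
E
```

```text
[ 546.37125299 -113.58441017]
grasp now [600.5 285.7 179.8] y axis [0.43  0.903 0.001] F [ 0.21  0.49 -0.8 ] M [ 0.001  0.004 -0.019] op 0.624 t 4.83 J [ 0.34  0.6   1.51 -0.    1.03 -0.78]
turn [-0.576  0.002 -0.001] shift after turn [-2.000e-01 -3.888e+02 -1.055e+02]
```

Request:
jog_arm(
  deltas=[0,0,0,-0.144,0,0,0,0,0,0,-0.144,0,0,0,0,0,0,-0.144,0,0,0,0,0,0,-0.144,0,0,0,0,-30,-10,0,0,0,0,0,-45,-15,0,0,0,0,0,-50,-15,0,0,0,0,0,-50,-15,0,0,0,0,0,-50,-15,0,0,0,0,0,-40,-10,0,0,0,0],
)

```text
t: 6.08
eef_pos: [557.2, 5.9, 347.6]
tcp_rot: [3.103, 1.565, -3.024]
ft_force: [1.1, -0.2, 0.2]
opening: 0.627
```

```bash
python3 - <<'E'
from h import *
go([546.4,-113.6,180],.131)
E
```

```text
grasp now [556.2   5.8 176.6] y axis [-0.155  0.988  0.   ] F [ 1.09 -0.19  0.21] M [0.059 0.027 0.016] op 0.627 t 6.08 J [-0.11  0.46  1.79 -0.    0.89 -1.83]
turn [ 0.025 -0.006 -0.   ] shift after turn [  -3.4 -117.1  -26.3]
```

Request:
jog_arm(
  deltas=[-3,-30,-6,0.025,-0.006,0,0,0,-40,-9,0,0,0,0,0,-30,-7,0,0,0,0,0,-12,-3,0,0,0,0,0,0,0,0,0,0,0],
)

```text
t: 6.7
eef_pos: [545.7, -114.1, 349.2]
tcp_rot: [2.643, 1.567, 2.769]
ft_force: [0.3, -0.1, -0.8]
opening: 0.631
```

```bash
python3 - <<'E'
from h import *
go([546.4,-113.6,180],.131)
o=[]
for n in('top','scene'): snap(n,f'pics/{n}2.png')
E
```

```text
grasp now [ 545.1 -113.9  178.2] y axis [-0.126  0.992  0.002] F [ 0.25 -0.06 -0.8 ] M [ 0.03  -0.042 -0.047] op 0.631 t 6.7 J [-0.32  0.46  1.79  0.    0.9  -2.02]
turn [-0.005 -0.003 -0.002] shift after turn [-1.8  0.4  0.8]
```

View pics/scene2.png

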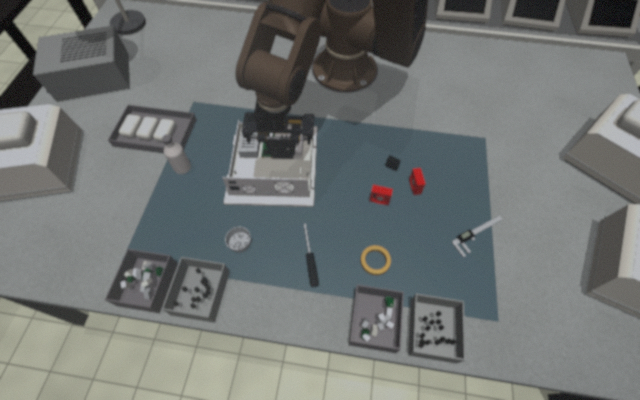

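View pics/top2.png

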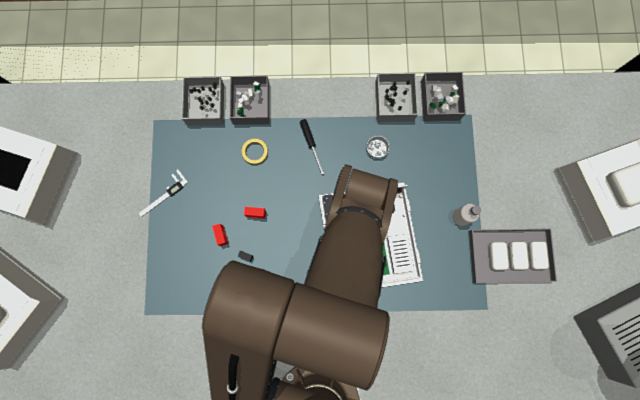

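The scene view shows the fan hanging in the gripper at about (285,145) in front of the panel, and the top view is hidden by the arm. Next I'll lower it behind the panel.

Request:
jog_arm(
  deltas=[30,0,0,-0.005,-0.003,-0.002,0,35,0,0,0,0,0,0,20,0,0,0,0,0,0,10,0,0,0,0,0,0,0,0,0,0,0,0,0],
)

```text
t: 7.42
eef_pos: [546.8, -107.8, 252.6]
tcp_rot: [-0.38, 1.569, -0.242]
ft_force: [0.3, 0.2, -0.1]
opening: 0.629
```

```bash
python3 - <<'E'
from h import *
go([546.4,-113.6,68],.131)
d=snap('scene','pics/scene3.png')
cv2.imwrite('pics/c7.png',cv2.resize(d['image'][120:210,220:330,::-1],None,fx=7,fy=6.6,interpolation=cv2.INTER_CUBIC))
E
```

```text
grasp now [ 547.2 -107.9   81.6] y axis [-0.138  0.99  -0.001] F [ 0.25  0.21 -0.07] M [ 0.083  0.017 -0.007] op 0.629 t 7.42 J [-0.31  0.6   1.87  0.    0.67 -2.02]
turn [0.008 0.002 0.001] shift after turn [13.6 -5.7 -1.1]
```

View pics/c7.png

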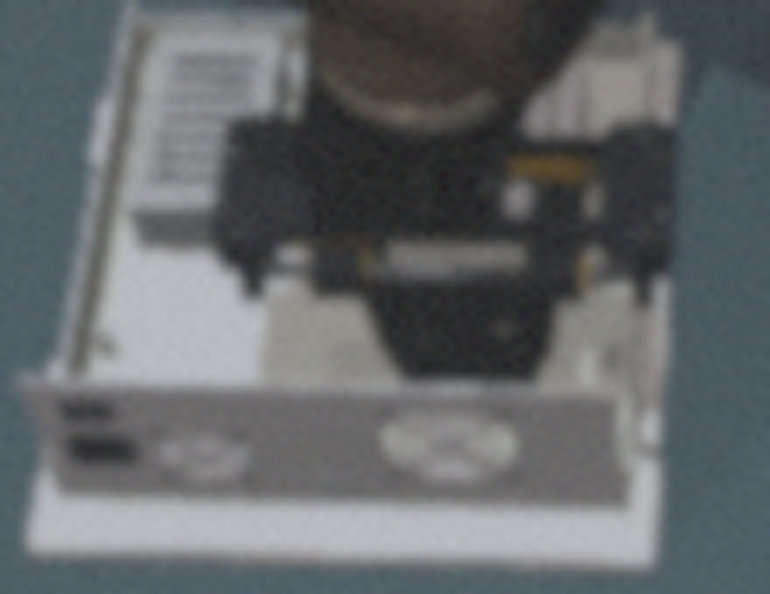

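Request:
jog_arm(
  deltas=[7,-3,0,0.008,0.002,0.001,0,6,-3,0,0,0,0,0,0,0,0,0,0,0,0],
)

```text
t: 7.85
eef_pos: [548.1, -114.2, 240.8]
tcp_rot: [-0.395, 1.567, -0.265]
ft_force: [0.2, 0.2, -0.7]
opening: 0.637
```

```bash
python3 - <<'E'
from h import *
go([546.4,-113.6,68],.131)
E
```

```text
grasp now [ 548.6 -114.3   69.8] y axis [-0.13   0.992 -0.001] F [ 0.22  0.24 -0.65] M [0.056 0.044 0.035] op 0.637 t 7.85 J [-0.32  0.62  1.87  0.    0.65 -2.02]
turn [-0.001  0.003  0.001] shift after turn [ 1.8  0.8 -1.6]
```

Request:
jog_arm(
  deltas=[1.5,0.8,12,0,0.003,0.001,0,0,0,10,0,0,0,0,0,0,0,0,0,0,0],
)

```text
t: 8.22
eef_pos: [571.8, -110.4, 239.7]
tcp_rot: [-0.59, 1.57, -0.46]
ft_force: [0.7, -0.5, -1.3]
opening: 0.629
```

```bash
python3 - <<'E'
from h import *
ex=np.array([np.cos(.131),np.sin(.131)]);op=np.array([600.9,-106.4])
go([*(op-15*ex),68],.131)
d=snap('scene','pics/scene4.png');d2=snap('top','pics/top4.png')
cv2.imwrite('pics/c8.png',cv2.resize(d['image'][155:205,235:315,::-1],None,fx=10,fy=10,interpolation=cv2.INTER_CUBIC))
cv2.imwrite('pics/c9.png',cv2.resize(d2['image'][165:225,315:415,::-1],None,fx=7.5,fy=7.5,interpolation=cv2.INTER_CUBIC))
E
```

```text
grasp now [ 572.  -110.5   68.7] y axis [-0.13   0.992 -0.001] F [ 0.69 -0.51 -1.26] M [ 0.008 -0.    -0.023] op 0.629 t 8.22 J [-0.3   0.64  1.81 -0.    0.69 -2.  ]
turn [-0.001  0.001  0.001] shift after turn [ 0.7  0.2 14.4]
```

View pics/c8.png

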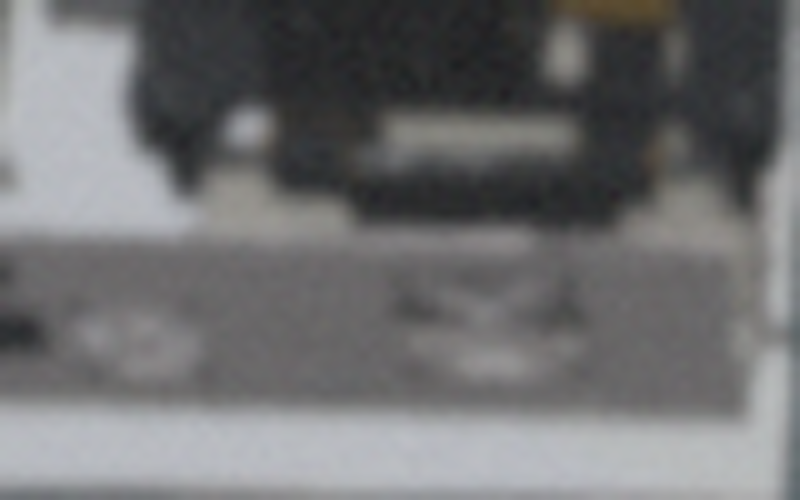

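View pics/c9.png

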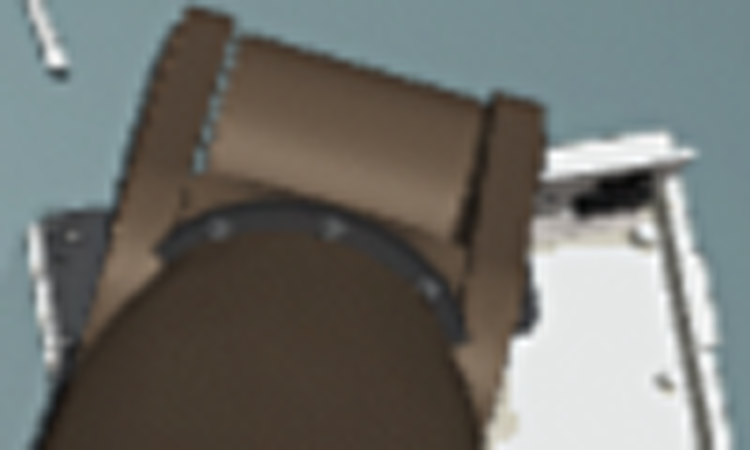

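```bash
python3 - <<'E'
from h import *
d=load('scene');g=cv2.cvtColor(d['image'],cv2.COLOR_RGB2GRAY).astype(int)
for r in(172,173,174,175,176,177): print(r,g[r,255:312])
d0=cv2.imread('pics/scene0.png');g0=cv2.cvtColor(d0,6).astype(int)
print('grille0')
for r in range(178,198): print(r,g0[r,268:302])
c=np.array([572,-110.5]);ex=np.array([np.cos(.131),np.sin(.131)]);ey=np.array([-ex[1],ex[0]])
for z in(68,87,98,127): print(z,proj(d,[[*(c+k*ey),z] for k in(-42,-30,0,30,42)]).round(1).tolist())
op=np.array([600.9,-106.4])+3*ex
print('op outer',proj(d,[[*(op+k*ey),66] for k in(-28,0,28)]))
E
```

```text
172 [ 93 112 119 122 123 118 100  73  53  49  48  46  49  52  54  61  66  66
  66  71  66  62  58  59  63  61  61  69  63  61  56  56  57  56  57  53
  54  51  49  50  51  47  47  52  53  70  86  88  91  90  86  77  67  55
  48  68 107]
173 [109 130 140 140 141 135 120  94  69  57  57  56  56  49  55  48  47  51
  47  51  50  47  50  44  49  50  49  53  46  47  46  49  49  47  52  43
  43  47  48  43  46  50  48  47  52  78  99 107 108 113 107  93  78  61
  52  81 124]
174 [126 138 145 148 145 143 133 114 100  92  87  85  83  75  65  48  48  38
  45  44  44  43  46  44  44  44  43  43  47  45  45  44  41  41  45  41
  42  43  46  42  45  39  52  57  65  88 114 125 129 129 122 110  90  69
  56  86 131]
175 [142 145 148 145 147 147 139 134 125 121 116 119 118 110  92  65  49  45
  47  43  44  43  45  44  46  45  45  42  46  44  43  41  42  36  46  47
  45  42  46  45  45  54  68  78  88 101 123 131 136 134 130 119 102  85
  67  90 128]
176 [154 148 150 149 150 148 148 148 142 138 139 138 137 133 113  87  62  58
  57  54  57  54  54  51  47  49  49  49  55  60  51  54  52  53  48  47
  
[... 2923 characters left out ...]
1 148 147 148 149 146 140 140 140 138 141 140 142 140 142
 138 135 134 134 134 134 136 134 133 132 132 128 128 124 123 126]
197 [169 170 170 169 169 171 170 170 167 166 165 162 165 163 163 164 161 163
 162 158 158 159 159 157 159 158 157 156 156 156 155 153 152 153]
68 [[270.1, 176.9], [274.1, 177.0], [284.2, 177.3], [294.2, 177.5], [298.2, 177.6]]
87 [[269.4, 173.4], [273.4, 173.5], [283.6, 173.7], [293.8, 174.0], [297.9, 174.1]]
98 [[268.9, 171.2], [273.0, 171.3], [283.3, 171.6], [293.6, 171.8], [297.7, 171.9]]
127 [[267.7, 165.5], [271.9, 165.6], [282.4, 165.9], [292.9, 166.1], [297.2, 166.2]]
op outer [[273.98594596 186.54935099]
 [283.47913212 186.78472994]
 [292.97706342 187.02022655]]
```

```bash
python3 - <<'E'
from h import *
s=load('scene');t=load('top')
a=cv2.resize(t['image'][190:225,312:396,::-1],None,fx=9,fy=9,interpolation=cv2.INTER_CUBIC)
b=cv2.resize(s['image'][145:180,240:324,::-1],None,fx=9,fy=9,interpolation=cv2.INTER_CUBIC)
c=np.array([572,-110.5]);ex=np.array([np.cos(.131),np.sin(.131)]);ey=np.array([-ex[1],ex[0]])
def w(x,y,z): return [*(c+x*ex+y*ey),z]
for im,d,o in((a,t,(312,190)),(b,s,(240,145))):
    for z,col in((127,(0,255,0)),(200,(0,255,255))):
        P=proj(d,[w(x,y,z) for x,y in((37.5,90),(37.5,-90),(-37.5,-90),(-37.5,90))]);
        cv2.polylines(im,[((P-o+.5)*9-.5).round().astype(np.int32)],True,col,1)
    P=proj(d,[w(x,y,98) for x,y in((12.5,30),(12.5,-30),(-12.5,-30),(-12.5,30))]);cv2.polylines(im,[((P-o+.5)*9-.5).round().astype(np.int32)],True,(255,0,255),1)
cv2.imwrite('pics/c10.png',cv2.resize(np.vstack([a,b]),(756,590)))
E
```

```text
(no output)
```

View pics/c10.png

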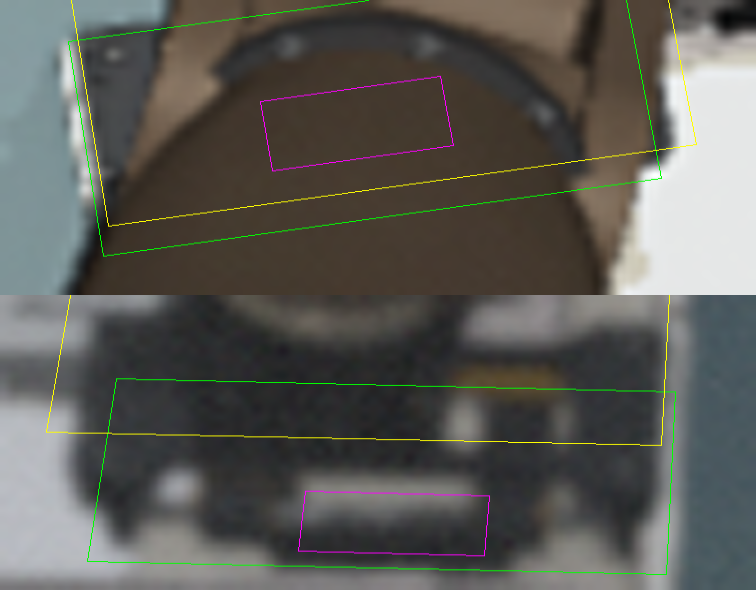

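Request:
jog_arm(
  deltas=[0.7,1,6,0,0.001,0.001,0,0,0,3,0,0,0,0,0,0,0,0,0,0,0],
)

```text
t: 8.7
eef_pos: [580.2, -108.2, 238.9]
tcp_rot: [2.462, 1.57, 2.591]
ft_force: [-0.2, 0.2, -1.5]
opening: 0.632
```

```bash
cat > st.py <<'E'
from h import *
ex=np.array([np.cos(.131),np.sin(.131)]);ey=np.array([-ex[1],ex[0]]);op=np.array([600.8,-105.5])
go([*(op-15*ex),67.9],.131)
F=env.state()['ft_force'];print('Fx',F[:2]@ex,'Fy',F[:2]@ey,'Fz',F[2])
E
python3 st.py
```

```text
grasp now [ 580.  -108.    67.9] y axis [-0.129  0.992  0.001] F [-0.19  0.19 -1.48] M [0.058 0.027 0.051] op 0.632 t 8.7 J [-0.3   0.65  1.79  0.    0.7  -2.  ]
turn [-0.001 -0.001 -0.001] shift after turn [-0.  -0.   5.8]
Fx -0.1657282978119695 Fy 0.2141741864564064 Fz -1.4768338725357992
```

Request:
jog_arm(
  deltas=[0,0,1.5,0,0,0,0,0,0,1.5,0,0,0,0],
)

```text
t: 8.95
eef_pos: [583.2, -107.8, 238.9]
tcp_rot: [2.516, 1.569, 2.646]
ft_force: [-0.2, 1.0, -0.2]
opening: 0.632
```

```bash
python3 st.py
```

```text
grasp now [ 583.  -107.7   67.9] y axis [-0.129  0.992  0.001] F [-0.15  1.02 -0.21] M [ 0.02  -0.022 -0.017] op 0.632 t 8.95 J [-0.29  0.65  1.79  0.    0.7  -1.99]
turn [-0.001 -0.001 -0.001] shift after turn [ 0.  -0.   2.7]
Fx -0.016141562388892007 Fy 1.0259980690606727 Fz -0.21481252569959308
```

Request:
jog_arm(
  deltas=[0,0,1,0,0,0,0],
)

```text
t: 9.07
eef_pos: [584.3, -107.7, 238.9]
tcp_rot: [2.504, 1.569, 2.634]
ft_force: [-0.2, -0.5, -0.4]
opening: 0.633
```

Request:
jog_arm(
  deltas=[0,0,0.7,0,0,0,0],
)

```text
t: 9.2
eef_pos: [585.0, -107.6, 238.9]
tcp_rot: [2.507, 1.569, 2.636]
ft_force: [0.1, -0.7, -0.7]
opening: 0.63
```

Request:
jog_arm(
  deltas=[0,0,0.7,0,0,0,0],
)

```text
t: 9.32
eef_pos: [585.7, -107.5, 238.9]
tcp_rot: [2.521, 1.569, 2.65]
ft_force: [0.4, -0.3, -0.6]
opening: 0.631
```

```bash
python3 st.py
```

```text
grasp now [ 585.5 -107.3   67.9] y axis [-0.129  0.992  0.001] F [ 0.44 -0.35 -0.55] M [0.061 0.039 0.022] op 0.631 t 9.32 J [-0.29  0.66  1.78  0.    0.71 -1.99]
turn [-0.001 -0.001 -0.001] shift after turn [ 0.  -0.   0.2]
Fx 0.38930518087720317 Fy -0.4042382546780398 Fz -0.550068994006049
```

```bash
python3 - <<'E'
from h import *
d=snap('scene','pics/scene5.png')
a=cv2.imread('pics/scene0.png')[165:205,250:315];b=d['image'][165:205,250:315,::-1]
cv2.imwrite('pics/c11.png',cv2.resize(np.vstack([a,b]),None,fx=7,fy=7,interpolation=cv2.INTER_CUBIC))
E
```

```text
(no output)
```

View pics/c11.png

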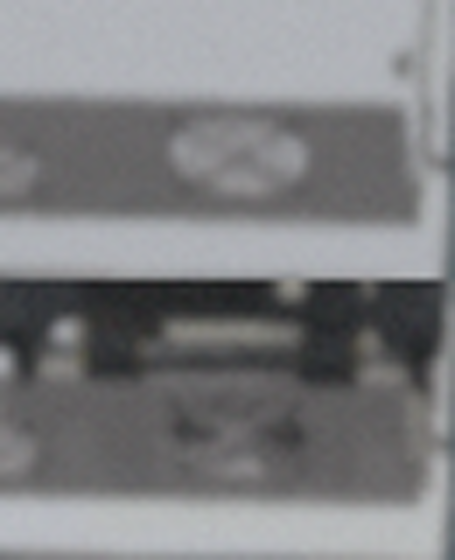

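```bash
python3 - <<'E'
from h import *
d=load('scene');g=cv2.cvtColor(d['image'],cv2.COLOR_RGB2GRAY).astype(int)
for r in range(170,181): print(r,g[r,258:308])
ex=np.array([np.cos(.131),np.sin(.131)]);ey=np.array([-ex[1],ex[0]]);op=np.array([600.8,-105.5])
print('grille',proj(d,[[*(op+3*ex),66]]))
c=op-12.5*ex
for z,x in((96,-12.5),(96,0),(96,12.5),(120,-12)): print(z,x,proj(d,[[*(c+x*ex+k*ey),z] for k in(-42,-30,0,30,42)]).round(2).tolist())
E
```

```text
170 [ 88 100  97  81  62  51  50  51  47  50  48  42  45  46  51  66  75  79
  80  77  78  79  80  77  79  78  79  74  77  73  69  65  60  63  53  46
  42  44  46  48  49  46  47  49  55  53  52  55  47  52]
171 [127 138 126 102  75  58  51  54  47  48  49  50  48  48  58  83 105 115
 110 116 113 115 111 108 114 113 112 116 113 104  99  95  91  84  76  60
  48  39  42  42  44  41  52  56  67  60  56  51  56  47]
172 [143 155 137 108  78  58  53  54  56  51  54  54  52  53  62  89 116 127
 129 132 129 130 130 129 129 130 127 131 126 122 120 114 113 104  93  66
  51  44  45  41  47  51  53  75  89  84  63  51  51  51]
173 [129 138 128 100  76  62  53  57  57  55  54  61  71  70  78  91 107 116
 120 117 118 118 117 117 117 113 118 119 118 115 115 108 109 102  85  68
  51  49  51  49  50  52  65  90 104 101  75  52  51  50]
174 [106 113 109  94  71  57  54  52  55  61  55  70  79  87  89  88  89  98
 100  97  96  97  97  97  96  92  86  92  93  90  88  88  84  85  76  57
  51  46  51  51  52  56  69  92 105 103  86  64  55  53]
175 [105 107 105  89  72  54  55  50  50  52  54  65  80  86
[... 918 characters left out ...]
 68
  59  60  57  61  60  59  72  98 112 116 114 118 114 103]
180 [100  99 101  99  99  95  92  94  89  89  91  91  95  96 100  98 100 102
 101  98 101 102 102 100  98  96 102 101  99  98  98  96  93  91  89  83
  80  77  78  77  78  80  83  95 102 102 104 105 101 100]
grille [[283.78567539 186.79765529]]
96 -12.5 [[269.26, 172.84], [273.37, 172.94], [283.66, 173.19], [293.94, 173.44], [298.06, 173.54]]
96 0 [[268.84, 176.42], [272.98, 176.52], [283.32, 176.78], [293.67, 177.03], [297.81, 177.13]]
96 12.5 [[268.42, 180.05], [272.58, 180.15], [282.98, 180.41], [293.38, 180.66], [297.55, 180.77]]
120 -12 [[268.25, 168.27], [272.44, 168.38], [282.92, 168.63], [293.41, 168.89], [297.61, 168.99]]
```

```bash
python3 - <<'E'
from h import *
d=load('scene');g=cv2.cvtColor(d['image'],cv2.COLOR_RGB2GRAY).astype(int)
for r in range(180,195): print(r,g[r,270:300])
E
```

```text
180 [ 95  96 100  98 100 102 101  98 101 102 102 100  98  96 102 101  99  98
  98  96  93  91  89  83  80  77  78  77  78  80]
181 [95 97 99 95 93 93 99 96 95 96 92 91 90 93 94 97 96 94 94 92 94 95 90 93
 89 90 93 92 91 90]
182 [96 97 95 92 86 87 93 94 90 92 87 84 89 91 95 89 87 88 93 92 91 89 87 90
 96 92 95 94 97 94]
183 [96 95 98 94 87 81 88 89 92 91 86 87 89 90 90 86 90 93 94 94 91 84 83 92
 95 96 98 96 93 95]
184 [97 98 98 93 89 80 78 87 91 93 94 96 94 92 92 88 94 96 94 90 83 77 88 93
 96 97 95 95 94 97]
185 [ 99  96  96  93  84  73  68  77  87  91  95 102 101 104 101 100  95  90
  86  81  75  70  77  89  93  95  98  97  95  96]
186 [ 95  95  96  93  83  68  68  70  75  81  87  99 109 110 106 101  90  83
  75  72  70  66  67  81  91  90  94  97  95  94]
187 [ 95  97 100  97  92  79  74  79  77  81  90 100 111 110 107  99  93  84
  78  69  65  64  61  77  88  95  97  96  92  96]
188 [ 96  97 102 103  98  93  87  92  96  95 102 107 110 104 103 100  94  87
  86  79  74  70  72  80  90  92  95  95  94  93]
189 [ 96  95 100 103 100 100  99 106 105 105 110 107 103 102 104 104  97  95
  92  85  85  78  82  87  94  94  92  95  97  96]
190 [ 97  97  99 101  99 103 103 107 104 107 107 110 107 113 117 117 113  98
  93  96  88  90  88  89  92  94  98  99  95  96]
191 [ 97  97 103 102 101  94  93 100 106 109 112 115 120 125 130 132 125 111
 100  96  95  94  88  90  93  95  96  97  96  96]
192 [ 98  99 101 103 101 100  94  98 103 107 113 116 121 127 126 128 127 113
 103  99  99  97  91  90  95  98  99  97  96  96]
193 [ 97 100 101 104 103 100  99 100 103 104 105 109 113 113 113 112 114 109
 102 100  98  97  96  96  99  98 104 100 100  97]
194 [103 103 105 105 105 105 107 104 105 105 109 107 107 104 108 110 109 104
 105 100  99 100 104 106 104 102 105 102 100 101]
```

```bash
python3 - <<'E'
from h import *
im=cv2.imread('pics/scene2.png');d=load('scene')
x0,y0,f=255,125,14
cr=cv2.resize(im[y0:y0+40,x0:x0+52],None,fx=f,fy=f,interpolation=cv2.INTER_CUBIC)
a=.126;c=np.array([545.1,-113.9]);ex=np.array([np.cos(a),np.sin(a)]);ey=np.array([-ex[1],ex[0]])
P=proj(d,[[*(c+15*ex+y*ey),z] for y,z in((30,206.3),(-30,206.3),(-30,146.3),(30,146.3))]);print(P)
cv2.polylines(cr,[((P-[x0,y0]+.5)*f-.5).round().astype(np.int32)],True,(0,255,0),1)
cv2.imwrite('pics/c12.png',cr)
g=cv2.cvtColor(im,6).astype(int)
for r in range(140,164,2): print(r,g[r,264:302])
E
```

```text
[[291.35858563 145.38927406]
 [269.01606682 144.77067307]
 [271.55806498 158.07617169]
 [292.80735724 158.673774  ]]
140 [ 49  48  50  53  49  46  48  51  49  48  48  49  51  53  56  54  47  46
  47  48  47  47  46  47  49  49  50  45  45  41  45  47  48  48  57  82
 103 108]
142 [ 56  46  42  40  42  44  45  41  48  44  47  42  41  43  42  40  43  42
  42  43  44  42  43  44  46  43  44  48  43  41  45  47  51  49  71  97
 124 126]
144 [ 69  58  50  41  41  42  49  44  42  44  44  43  42  42  46  46  43  43
  40  42  41  45  41  41  42  46  43  44  40  42  44  57  75  86 100 122
 131 124]
146 [ 70  57  46  47  40  42  47  47  44  44  41  44  41  44  44  45  45  42
  45  41  40  46  43  46  46  38  42  40  44  38  48  80 106 121 127 131
 129 120]
148 [ 64  60  54  45  46  42  41  44  46  41  47  51  48  46  42  45  41  42
  41  43  39  45  54  63  60  54  48  47  48  47  62 100 133 136 132 132
 128 119]
150 [ 53  51  50  49  43  42  42  43  47  37  45  47  46  42  45  45  45  43
  46  43  45  45  51  52  53  47  45  37  44  45  67  99 118 128 126 128
 124 114]
152 [ 50  48  47  43  4
[... 236 characters left out ...]
42  42  42  42  46  49  57  73  92 101 102 101 102
 102 105]
156 [ 85  87  83  83  82  78  72  61  59  51  52  46  49  44  46  43  48  44
  45  49  46  43  39  47  43  45  49  48  59  80  96 108 108 109 110 111
 111 113]
158 [131 133 134 134 133 128 122 113 101  94  91  91  89  89  90  87  87  85
  82  81  82  82  82  81  80  80  78  80  89 101 117 122 122 120 120 120
 123 123]
160 [143 148 145 147 143 144 143 141 142 141 139 140 139 140 138 142 140 138
 139 138 138 139 137 139 137 139 137 139 140 142 140 140 138 136 133 134
 132 132]
162 [147 146 145 145 148 146 149 146 144 148 145 146 147 146 146 146 148 148
 148 148 145 145 146 148 147 148 148 146 146 145 143 138 137 137 138 135
 135 134]
```

View pics/c12.png

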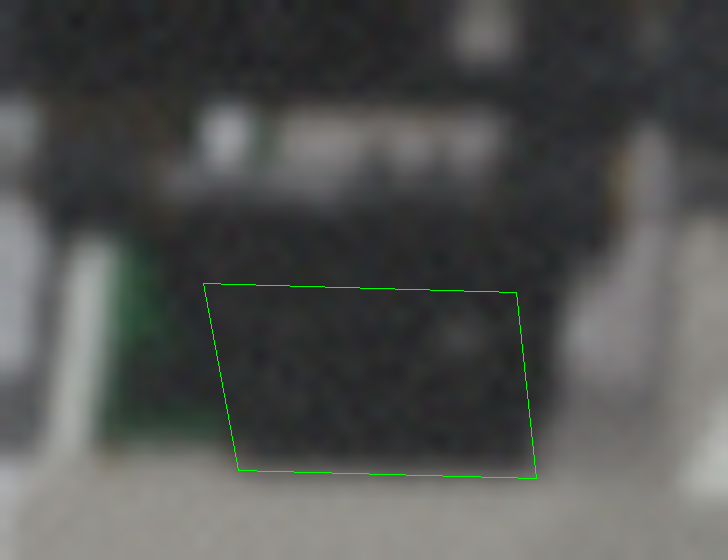

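```bash
python3 - <<'E'
from h import *
im=cv2.imread('pics/scene3.png');d=load('scene')
g=cv2.cvtColor(im,6).astype(int)
a=.138;c=np.array([547.2,-107.9]);ex=np.array([np.cos(a),np.sin(a)]);ey=np.array([-ex[1],ex[0]])
P=proj(d,[[*(c+15*ex+y*ey),z] for z in(109.7,49.7) for y in(-42,-30,0,30,42)]);print(P.round(1))
x0,y0,f=255,150,14
cr=cv2.resize(im[y0:y0+42,x0:x0+52],None,fx=f,fy=f,interpolation=cv2.INTER_CUBIC)
P=P[[1,3,8,6]]
cv2.polylines(cr,[((P-[x0,y0]+.5)*f-.5).round().astype(np.int32)],True,(0,255,0),1)
op=np.array([600.8,-105.5]);e=np.array([np.cos(.131),np.sin(.131)]);n=np.array([-e[1],e[0]])
t=np.linspace(0,6.28,50);P=proj(d,[[*(op+3*e+28*np.cos(k)*n),66+28*np.sin(k)] for k in t])
cv2.polylines(cr,[((P-[x0,y0]+.5)*f-.5).round().astype(np.int32)],True,(0,0,255),1)
cv2.imwrite('pics/c13.png',cr)
for r in range(166,178,2): print(r,g[r,264:306])
E
```

```text
[[270.8 166.5]
 [274.9 166.5]
 [285.2 166.7]
 [295.6 166.9]
 [299.7 167. ]
 [273.  177.8]
 [277.  177.9]
 [286.9 178.1]
 [296.7 178.3]
 [300.7 178.3]]
166 [139 139 141 136 137 136 131 118  85  54  43  48  38  43  46  44  40  46
  46  43  46  45  43  42  45  41  44  40  47  41  40  41  38  38  51  81
 101 108 116 122 129 134]
168 [145 148 146 147 148 147 147 138 114  80  55  42  41  48  42  48  46  40
  42  40  40  46  42  40  45  44  46  53  51  48  41  43  43  44  62 100
 121 134 136 131 135 134]
170 [149 147 144 146 147 145 145 144 131 105  70  47  49  44  44  43  50  46
  48  44  42  44  44  40  43  46  52  62  59  52  47  35  46  46  72 104
 126 135 138 134 135 135]
172 [147 148 144 142 138 137 136 135 135 120  95  66  49  45  43  48  50  49
  44  41  47  41  44  40  40  45  45  45  42  45  49  46  41  52  80 115
 132 136 137 142 140 135]
174 [147 146 144 139 139 137 135 137 135 132 124 101  71  52  48  44  44  43
  42  47  44  46  44  44  48  44  44  46  45  45  37  44  52  78 105 124
 132 136 145 157 157 137]
176 [150 150 146 142 139 140 136 138 139 139 137 130 112  85  61  54  49  54
  54  58  54  55  51  52  51  51  49  51  50  48  47  55  79 110 128 137
 136 138 150 162 160 144]
```

View pics/c13.png

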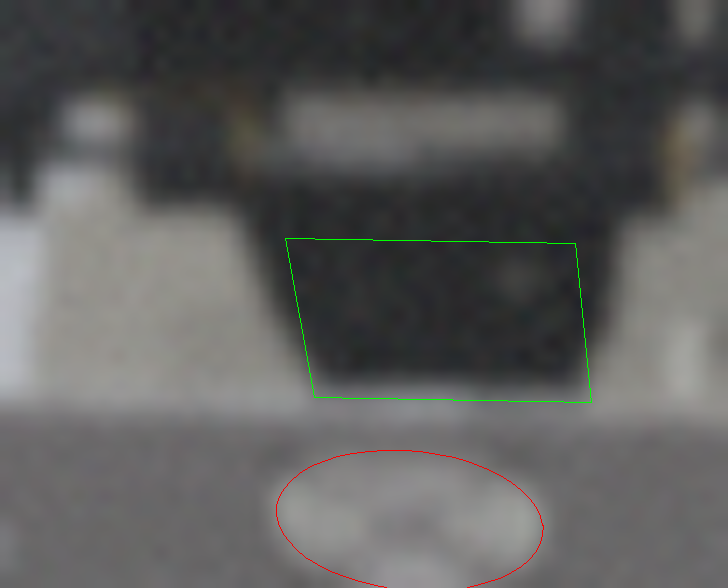

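Using the fan's own position in the camera views as calibration, the sideways alignment agrees to about 0.5 mm. Next I'll creep forward to contact.

Request:
jog_arm(
  deltas=[0,0,0.7,0,0,0,0],
)

```text
t: 9.5
eef_pos: [586.2, -107.4, 238.9]
tcp_rot: [2.722, 1.568, 2.852]
ft_force: [-6.3, -1.7, 2.4]
opening: 0.628
```

Request:
jog_arm(
  deltas=[0,0,0.7,0,0,0,0],
)

```text
t: 9.62
eef_pos: [586.5, -107.4, 238.8]
tcp_rot: [2.805, 1.566, 2.935]
ft_force: [-6.0, -1.9, 1.7]
opening: 0.626
```

Request:
jog_arm(
  deltas=[0,0,0.7,0,0,0,0],
)

```text
t: 9.75
eef_pos: [586.7, -107.4, 238.8]
tcp_rot: [2.84, 1.565, 2.971]
ft_force: [-4.5, -2.4, 2.0]
opening: 0.626
```

Request:
jog_arm(
  deltas=[0,0,0.7,0,0,0,0],
)

```text
t: 9.88
eef_pos: [587.0, -107.4, 238.7]
tcp_rot: [2.858, 1.563, 2.989]
ft_force: [-4.6, -1.4, 0.9]
opening: 0.63
```

```bash
python3 st.py
```

```text
grasp now [ 585.6 -107.2   67.7] y axis [-0.13   0.991  0.002] F [-4.61 -1.43  0.89] M [-0.133  0.696  0.125] op 0.63 t 9.88 J [-0.29  0.66  1.77 -0.    0.72 -1.99]
turn [-0.    -0.008 -0.002] shift after turn [-0.2  0.  -1. ]
Fx -4.759814887632369 Fy -0.8147494421401364 Fz 0.8894765658573314
```

Request:
jog_arm(
  deltas=[0,0,-0.4,0,-0.009,-0.002,0],
)

```text
t: 10.0
eef_pos: [586.0, -107.4, 238.6]
tcp_rot: [2.262, 1.569, 2.393]
ft_force: [-6.3, 0.4, 3.3]
opening: 0.631
```

```bash
python3 st.py
```

```text
grasp now [ 585.8 -107.2   67.6] y axis [-0.13   0.991  0.001] F [-6.27  0.37  3.29] M [0.29  1.017 0.142] op 0.631 t 10.0 J [-0.29  0.66  1.78  0.    0.71 -1.99]
turn [-0.    -0.001 -0.001] shift after turn [-0.3 -0.1 -0. ]
Fx -6.165266505284341 Fy 1.1870525215077903 Fz 3.287933497083721
```

Request:
jog_arm(
  deltas=[-0.3,0,0.4,0,-0.004,-0.001,0],
)

```text
t: 10.12
eef_pos: [585.7, -107.4, 238.7]
tcp_rot: [0.661, 1.57, 0.792]
ft_force: [-5.8, -2.1, -2.0]
opening: 0.627
```

```bash
python3 st.py
```

```text
grasp now [ 585.8 -107.2   67.7] y axis [-0.131  0.991  0.001] F [-5.83 -2.06 -2.02] M [-0.305  0.875  0.121] op 0.627 t 10.12 J [-0.29  0.66  1.78  0.    0.7  -2.  ]
turn [ 0.     0.001 -0.001] shift after turn [-0.2 -0.1  0.2]
Fx -6.047062611458478 Fy -1.2847377708386327 Fz -2.0188628831088
```

Request:
jog_arm(
  deltas=[0,0,1.0,0,-0.004,-0.001,0],
)

```text
t: 10.25
eef_pos: [585.7, -107.3, 238.4]
tcp_rot: [0.53, 1.57, 0.662]
ft_force: [-12.1, -2.8, 5.1]
opening: 0.629
```

Request:
jog_arm(
  deltas=[-0.1,0,1.0,0,-0.005,-0.001,0],
)

```text
t: 10.38
eef_pos: [585.6, -107.2, 238.4]
tcp_rot: [0.345, 1.569, 0.477]
ft_force: [-11.4, -3.7, 6.3]
opening: 0.631
```

```bash
python3 st.py
```

```text
grasp now [ 585.8 -107.1   67.4] y axis [-0.132  0.991  0.001] F [-11.36  -3.68   6.28] M [-0.528  1.995  0.164] op 0.631 t 10.38 J [-0.29  0.66  1.78  0.    0.7  -2.  ]
turn [ 0.001  0.002 -0.001] shift after turn [-0.5 -0.3  0.3]
Fx -11.74266682216613 Fy -2.1640203830484936 Fz 6.280587201118546
```

Request:
jog_arm(
  deltas=[-0.5,-0.2,0.9,0,-0.002,-0.001,0],
)

```text
t: 10.5
eef_pos: [585.7, -107.3, 238.4]
tcp_rot: [0.793, 1.57, 0.925]
ft_force: [-3.7, 0.0, -3.9]
opening: 0.633
```

Request:
jog_arm(
  deltas=[-0.3,0,0.9,0,-0.003,-0.001,0],
)

```text
t: 10.62
eef_pos: [585.8, -107.2, 238.4]
tcp_rot: [0.879, 1.57, 1.012]
ft_force: [-9.1, -3.9, 3.8]
opening: 0.629
```

```bash
python3 st.py
```

```text
grasp now [ 585.8 -107.1   67.4] y axis [-0.132  0.991  0.001] F [-9.14 -3.93  3.8 ] M [-0.392  1.428 -0.032] op 0.629 t 10.62 J [-0.29  0.66  1.78  0.    0.7  -2.  ]
turn [ 0.002  0.    -0.001] shift after turn [-0.5 -0.2  0.1]
Fx -9.575021507807831 Fy -2.703594270876392 Fz 3.799003355712385
```

Request:
jog_arm(
  deltas=[-0.3,-0.1,0.9,0,-0.0035,-0.001,0,-0.3,-0.1,0.9,0,-0.0035,-0.001,0],
)

```text
t: 10.88
eef_pos: [585.8, -107.3, 238.4]
tcp_rot: [0.946, 1.57, 1.079]
ft_force: [-9.5, -1.8, 0.9]
opening: 0.628
```

Request:
jog_arm(
  deltas=[-0.3,-0.1,0.9,0,-0.0035,-0.001,0,-0.3,-0.1,0.9,0,-0.0035,-0.001,0],
)

```text
t: 11.12
eef_pos: [585.8, -107.3, 238.4]
tcp_rot: [0.979, 1.57, 1.112]
ft_force: [-9.3, -2.3, 2.1]
opening: 0.631
```

```bash
python3 st.py
```

```text
grasp now [ 585.9 -107.2   67.4] y axis [-0.133  0.991  0.001] F [-9.31 -2.26  2.1 ] M [-0.354  1.332  0.023] op 0.631 t 11.12 J [-0.29  0.66  1.78  0.    0.7  -2.  ]
turn [ 0.002  0.001 -0.001] shift after turn [-0.5 -0.2  0.1]
Fx -9.525941859350539 Fy -1.023953468809022 Fz 2.098219900333793
```

Steady at 9.5 N. I'll check the view through the grille before the long hold.

```bash
python3 - <<'E'
from h import *
d=snap('scene','pics/scene6.png')
cv2.imwrite('pics/c14.png',cv2.resize(d['image'][160:205,250:315,::-1],None,fx=11,fy=11,interpolation=cv2.INTER_CUBIC))
g=cv2.cvtColor(d['image'],7).astype(int)
for r in range(183,193): print(r,g[r,270:300])
s=env.state();print(s['ft_force'],s['t'])
E
```

```text
183 [97 98 96 95 86 81 87 91 91 91 88 88 88 92 90 86 86 92 94 93 86 81 83 92
 96 95 96 96 97 95]
184 [96 97 97 93 88 79 78 86 91 90 96 94 92 94 93 91 92 97 95 90 83 79 85 94
 98 97 96 97 96 96]
185 [ 96  97 100  98  86  73  69  78  85  92  95 100 101 102 104  97  95  89
  85  81  78  71  79  89  94  93  95  98  97  95]
186 [ 96  95 100  94  82  71  67  70  74  81  87  93 107 110 104  98  91  81
  76  73  69  69  71  80  92  97  98  97  94  97]
187 [ 95  97  99 103  89  77  73  78  80  80  88 100 109 111 106 102  94  81
  76  69  69  70  64  79  89  95  95  94  95  97]
188 [ 94  96 101 102  98  92  83  90  92  96 103 107 107 105 101 100  95  89
  87  78  74  71  69  82  92  95  96  95  96  96]
189 [ 94  96 100 105 100  99 100 101 107 105 112 109 103 101 103 105  96  94
  92  86  83  82  82  87  94  94  96  95  99  94]
190 [ 97  97  98 101 102 101  98 104 106 108 109 106 106 113 116 119 110 101
  94  91  92  88  87  93  93  95  96  96  95  97]
191 [ 97  99 100 103 102  94  95 100 104 109 111 117 121 128 130 134 126 109
 100  95  94  94  87  89  93  95  97  96  97  97]
192 [ 99 101 102 105 102  96  96 101 104 106 111 113 123 125 125 128 125 112
 104  98  97  96  92  91  95  95  97  98  99  98]
[-8.68016795 -1.82864622  1.51601258] 11.175
```

View pics/c14.png

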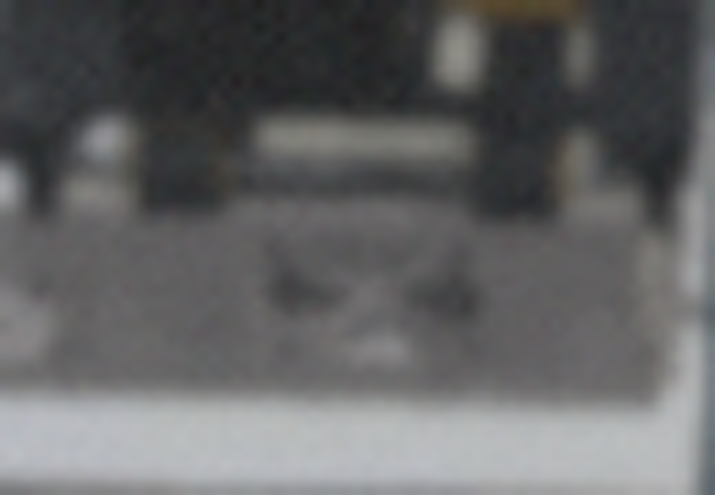

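Contact view: the large grille at about (284,187) now shows the black fan evenly dark behind it. Now the unbroken hold.

Request:
jog_arm(
  deltas=[-0.3,-0.1,0.95,0,-0.0035,-0.001,0,-0.3,-0.1,0.95,0,-0.0035,-0.001,0,-0.3,-0.1,0.95,0,-0.0035,-0.001,0,-0.3,-0.1,0.95,0,-0.0035,-0.001,0,-0.3,-0.1,0.95,0,-0.0035,-0.001,0],
)

```text
t: 11.8
eef_pos: [585.8, -107.4, 238.4]
tcp_rot: [1.389, 1.569, 1.522]
ft_force: [-9.8, -2.5, 2.6]
opening: 0.629
```

```bash
python3 st.py
```

```text
grasp now [ 585.8 -107.1   67.4] y axis [-0.133  0.991  0.001] F [-9.84 -2.47  2.59] M [-0.328  1.375 -0.006] op 0.629 t 11.8 J [-0.29  0.66  1.78  0.    0.7  -2.  ]
turn [ 0.002  0.    -0.001] shift after turn [-0.5 -0.1  0.1]
Fx -10.083250872886165 Fy -1.1662890468184683 Fz 2.593723839598722
```

Request:
jog_arm(
  deltas=[-0.3,-0.1,0.95,0,-0.0035,-0.001,0,-0.3,-0.1,0.95,0,-0.0035,-0.001,0,-0.3,-0.1,0.95,0,-0.0035,-0.001,0,-0.3,-0.1,0.95,0,-0.0035,-0.001,0,-0.3,-0.1,0.95,0,-0.0035,-0.001,0,-0.3,-0.1,0.95,0,-0.0035,-0.001,0,-0.3,-0.1,0.95,0,-0.0035,-0.001,0,-0.3,-0.1,0.95,0,-0.0035,-0.001,0,-0.3,-0.1,0.95,0,-0.0035,-0.001,0,-0.3,-0.1,0.95,0,-0.0035,-0.001,0],
)

```text
t: 13.05
eef_pos: [585.9, -107.5, 238.4]
tcp_rot: [1.689, 1.569, 1.822]
ft_force: [-8.7, -1.9, 2.6]
opening: 0.632
```

```bash
python3 st.py
```

```text
grasp now [ 585.8 -107.1   67.4] y axis [-0.133  0.991  0.002] F [-8.68 -1.86  2.6 ] M [-0.287  1.378 -0.012] op 0.632 t 13.05 J [-0.29  0.66  1.78  0.    0.71 -2.  ]
turn [ 0.002 -0.    -0.002] shift after turn [-0.5  0.   0. ]
Fx -8.849421578158923 Fy -0.7147661890866194 Fz 2.603891346397577
```

Request:
jog_arm(
  deltas=[-0.3,0,0.95,0,-0.0037,-0.0015,0,-0.3,0,0.95,0,-0.0037,-0.0015,0,-0.3,0,0.95,0,-0.0037,-0.0015,0,-0.3,0,0.95,0,-0.0037,-0.0015,0,-0.3,0,0.95,0,-0.0037,-0.0015,0,-0.3,0,0.95,0,-0.0037,-0.0015,0,-0.3,0,0.95,0,-0.0037,-0.0015,0,-0.3,0,0.95,0,-0.0037,-0.0015,0,-0.3,0,0.95,0,-0.0037,-0.0015,0,-0.3,0,0.95,0,-0.0037,-0.0015,0],
)

```text
t: 14.3
eef_pos: [585.7, -106.9, 238.4]
tcp_rot: [-1.256, 1.569, -1.123]
ft_force: [-9.7, -1.6, 1.8]
opening: 0.624
```

Request:
jog_arm(
  deltas=[-0.3,0,0.95,0,-0.0037,-0.0015,0,-0.3,0,0.95,0,-0.0037,-0.0015,0,-0.3,0,0.95,0,-0.0037,-0.0015,0,-0.3,0,0.95,0,-0.0037,-0.0015,0,-0.3,0,0.95,0,-0.0037,-0.0015,0,-0.3,0,0.95,0,-0.0037,-0.0015,0,-0.3,0,0.95,0,-0.0037,-0.0015,0,-0.3,0,0.95,0,-0.0037,-0.0015,0],
)

```text
t: 15.3
eef_pos: [585.6, -106.4, 238.3]
tcp_rot: [-1.398, 1.566, -1.266]
ft_force: [-8.2, -2.2, 2.4]
opening: 0.629
```

```bash
python3 st.py; python3 - <<'E'
from h import *
for n in('scene','top'): d=snap(n,f'pics/{n}7.png')
s=env.state();print(s['ft_force'],s['t'],s['opening'])
E
```

```text
grasp now [ 585.8 -107.2   67.3] y axis [-0.132  0.991 -0.005] F [-8.21 -2.23  2.44] M [-0.268  1.482 -0.019] op 0.629 t 15.3 J [-0.29  0.66  1.78 -0.01  0.7  -1.99]
turn [0.002 0.001 0.005] shift after turn [-0.6 -1.1  0.2]
Fx -8.435257236293562 Fy -1.142626079647002 Fz 2.4380422111331885
[-9.70044343 -2.18816433  2.03142906] 15.4 0.6305494770417461
```

View pics/scene7.png

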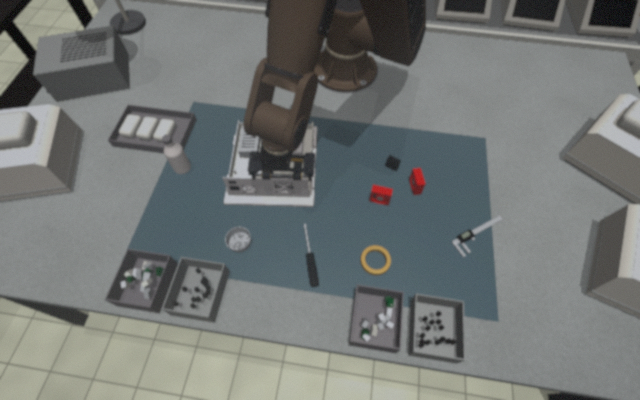

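Push was unbroken for about 5 s. The tool has picked up a sideways tilt of about 0.005 rad, which I'll trim out while pressing.

Request:
jog_arm(
  deltas=[-0.3,-0.5,0.95,0,-0.0034,0.002,0,-0.3,-0.5,0.95,0,-0.0034,0.002,0,-0.3,-0.08,0.95,0,-0.0034,-0.0011,0,-0.3,-0.08,0.95,0,-0.0034,-0.0011,0],
)

```text
t: 15.9
eef_pos: [585.8, -107.3, 238.2]
tcp_rot: [1.413, 1.569, 1.546]
ft_force: [-9.5, -1.3, 1.8]
opening: 0.628
```

```bash
python3 st.py
```

```text
grasp now [ 585.8 -107.1   67.2] y axis [-0.133  0.991  0.002] F [-9.52 -1.28  1.75] M [-0.274  1.345 -0.062] op 0.628 t 15.9 J [-0.29  0.66  1.78  0.    0.7  -2.  ]
turn [ 0.002  0.    -0.002] shift after turn [-0.7 -0.1  0.1]
Fx -9.607788685887844 Fy -0.03018422297162636 Fz 1.7526498779674575
```

Request:
jog_arm(
  deltas=[-0.5,-0.08,0.95,0,-0.0034,-0.0012,0,-0.5,-0.08,0.95,0,-0.0034,-0.0012,0,-0.5,-0.08,0.95,0,-0.0034,-0.0012,0,-0.5,-0.08,0.95,0,-0.0034,-0.0012,0,-0.5,-0.08,0.95,0,-0.0034,-0.0012,0,-0.5,-0.08,0.95,0,-0.0034,-0.0012,0,-0.5,-0.08,0.95,0,-0.0034,-0.0012,0,-0.5,-0.08,0.95,0,-0.0034,-0.0012,0],
)

```text
t: 16.9
eef_pos: [586.1, -107.3, 238.3]
tcp_rot: [2.437, 1.569, 2.57]
ft_force: [-8.4, -1.6, -0.5]
opening: 0.632
```

```bash
python3 st.py
```

```text
grasp now [ 585.8 -107.1   67.3] y axis [-0.132  0.991  0.001] F [-8.42 -1.65 -0.51] M [-0.282  1.261 -0.02 ] op 0.632 t 16.9 J [-0.29  0.66  1.78  0.    0.71 -2.  ]
turn [ 0.002 -0.002 -0.001] shift after turn [-0.6 -0.2 -0.2]
Fx -8.558832690165188 Fy -0.5323453074453457 Fz -0.5082184567263843
```

Request:
jog_arm(
  deltas=[-0.4,-0.08,0.95,0,-0.004,-0.0012,0,-0.4,-0.08,0.95,0,-0.004,-0.0012,0,-0.4,-0.08,0.95,0,-0.004,-0.0012,0,-0.4,-0.08,0.95,0,-0.004,-0.0012,0,-0.4,-0.08,0.95,0,-0.0038,-0.0012,0,-0.4,-0.08,0.95,0,-0.0038,-0.0012,0,-0.4,-0.08,0.95,0,-0.0038,-0.0012,0,-0.4,-0.08,0.95,0,-0.0038,-0.0012,0],
)

```text
t: 17.9
eef_pos: [585.9, -107.3, 238.2]
tcp_rot: [1.858, 1.569, 1.99]
ft_force: [-10.1, -1.9, 1.5]
opening: 0.63
```

```bash
python3 st.py && python3 -c "
from h import *
print(env.state()['ft_force'])
env.job_done()
s=env.state();print(s['t'],s['ft_force'],s['opening'])"
```

```text
grasp now [ 585.8 -107.1   67.2] y axis [-0.132  0.991  0.001] F [-10.11  -1.91   1.48] M [-0.17   1.357  0.041] op 0.63 t 17.9 J [-0.29  0.66  1.78  0.    0.71 -2.  ]
turn [ 0.002 -0.    -0.001] shift after turn [-0.7 -0.2 -0. ]
Fx -10.277468166852856 Fy -0.5756773548877367 Fz 1.4773297522737685
[-10.11421017  -1.91324567   1.47732975]
the job is handed in; nothing more can be done
the job is handed in; nothing more can be done
```

I gripped the larger black fan across its width and set it upright, outlet side against the inside of the rear panel, on the large round grille. I then held it pressed there and handed the job in at about 17.9 s, still gripping and pushing. Nothing else on the bench was moved on purpose, and the last scene picture looked unchanged.

- **Push:** it read 8.4 to 10.3 N at every check over the last 7 s, and 10.3 N at hand-in. During earlier trimming, before that hold, it dipped briefly to about 4 N and peaked at about 12 N. The only force readings are from the end of each move.
- **Grip:** the opening stayed at 0.63, which is 60 mm, the fan's width.
- **Upright and square:** the tool was within about 0.002 rad of straight at hand-in. A sideways tilt of about 0.005 rad crept in during the hold and I trimmed it out while still pressing.
- **Centring:** across the panel I estimate it is good to about 1 mm. The main camera checks agreed, but rougher cues from the finger edges and the hub seen through the grille suggested the fan sat up to 2 mm or so too far right, and I did not act on those.
- **Height:** the grip point finished about 0.7 mm lower than planned. I could not see whether the fan moved with it.
- **Not confirmed:** the screw holes were too small to see in the pictures, so whether they meet was not checked directly.

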